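# File the hanging card pockets in the suspension box

## Task

Put away the hanging card pockets standing on the desk (three or four of them): lift the lid of the suspension box open until it rests on its stop, hook each pocket onto the two rods in the open bay and slide it along under the hold-down strips until it is wholly past the red mark. Once all are filed, lower the lid shut without letting it drop, and leave the other things on the desk where they are.

Things in the scene. Friction and masses are not known exactly. Their poses are not given: they have to be found in the camera images.
- box: Base of a desk-top suspension box for index cards, fixed to the desk: light grey, open-topped, outside 200 (x) x 320 (y) x 112 mm high, walls 4 mm. Origin: centre of its underside; x points to the hinge side (away from the robot at yaw 0), y along the box, z up. Inside, two steel hanging rods, 6 mm thick, run along y at x = -76 and +76 mm, their tops at z = 107 mm.
- box_mark (a point): The red mark: midway between the rods at rod-top height, where the hold-down strips begin (y = -20 mm in the box's frame). A pocket is filed when its whole 36 mm thick case lies on the +y side of this point.
- box_strip (a point): Middle of the filing end (y = 68 mm in the box's frame), midway between the rods at rod-top height. From the mark to the +y end a flat aluminium strip lies over each rod (x 70 to 96 mm either side), underside 11 mm above the rod: hanger bars get under it only by sliding along. The gap between the two strips is open. The strips' first 15 mm (y -34 to -19) are red, flared up to 21 mm above the rod.
- box_bay (a point): Middle of the loading bay, where the rods are open from above (y from -156 to -34 mm in the box's frame): midway between the rods, at rod-top height, y = -90 mm.
- lid (a joint): Angle of the box's blue lid (200 x 320 mm, 45 mm deep, 0.4 kg) about its hinge: 0 = shut, grows as it opens, stop at 1.62 rad (93 degrees). Let go below about 1.3 rad it falls shut; beyond that it tips over by itself and rests on the stop.
- lid_hinge (a point): Centre of the lid's hinge line, on the far upper edge of the base (x = +100, z = 112 mm in the box's frame); the hinge runs along the box's y.
- lid_handle (a point): Centre of the lid's handle: a round steel bar, 10 mm thick, 116 mm long along the box's y, 30 mm off the lid's front face on two posts 110 mm apart (25 mm free behind it). Pinched from above with the tool upright it turns between the pads as the lid swings. 231 mm from the hinge line; when shut at x = -130, z = 137 mm in the box's frame, at most 345 mm high.
- pocket_red: Hanging card pocket, red, 0.14 to 0.24 kg, weight low down, or absent (None): closed hard plastic case 134 (x) x 36 (y) x 88 mm (z), standing upright. Origin: centre of its underside. On top a steel hanger bar along x, 176 mm long, 8 mm thick, z 88 to 93; its overhanging ends are turned down 8 mm at x = +-85 to 88: the rods go between these and the case (x = +-67). Hung, the origin is at z = 19 mm in the box.
- pocket_red_tab (a point): Grip of that pocket: centre of the white tab in the middle of the hanger bar, 44 (x) x 10 (y) x 34 mm high (z 93 to 127 mm in the pocket's frame; this point at z = 114). To be pinched across its 10 mm. The pocket may hang either way round in the box, its x along the box's x.
- pocket_green: Hanging card pocket, green, 0.14 to 0.24 kg, weight low down, or absent (None): closed hard plastic case 134 (x) x 36 (y) x 88 mm (z), standing upright. Origin: centre of its underside. On top a steel hanger bar along x, 176 mm long, 8 mm thick, z 88 to 93; its overhanging ends are turned down 8 mm at x = +-85 to 88: the rods go between these and the case (x = +-67). Hung, the origin is at z = 19 mm in the box.
- pocket_green_tab (a point): Grip of that pocket: centre of the white tab in the middle of the hanger bar, 44 (x) x 10 (y) x 34 mm high (z 93 to 127 mm in the pocket's frame; this point at z = 114). To be pinched across its 10 mm. The pocket may hang either way round in the box, its x along the box's x.
- pocket_yellow: Hanging card pocket, yellow, 0.14 to 0.24 kg, weight low down, or absent (None): closed hard plastic case 134 (x) x 36 (y) x 88 mm (z), standing upright. Origin: centre of its underside. On top a steel hanger bar along x, 176 mm long, 8 mm thick, z 88 to 93; its overhanging ends are turned down 8 mm at x = +-85 to 88: the rods go between these and the case (x = +-67). Hung, the origin is at z = 19 mm in the box.
- pocket_yellow_tab (a point): Grip of that pocket: centre of the white tab in the middle of the hanger bar, 44 (x) x 10 (y) x 34 mm high (z 93 to 127 mm in the pocket's frame; this point at z = 114). To be pinched across its 10 mm. The pocket may hang either way round in the box, its x along the box's x.
- pocket_grey: Hanging card pocket, grey, 0.14 to 0.24 kg, weight low down, or absent (None): closed hard plastic case 134 (x) x 36 (y) x 88 mm (z), standing upright. Origin: centre of its underside. On top a steel hanger bar along x, 176 mm long, 8 mm thick, z 88 to 93; its overhanging ends are turned down 8 mm at x = +-85 to 88: the rods go between these and the case (x = +-67). Hung, the origin is at z = 19 mm in the box.
- pocket_grey_tab (a point): Grip of that pocket: centre of the white tab in the middle of the hanger bar, 44 (x) x 10 (y) x 34 mm high (z 93 to 127 mm in the pocket's frame; this point at z = 114). To be pinched across its 10 mm. The pocket may hang either way round in the box, its x along the box's x.
- mug: Bystander, to be left where it is: white mug, 80 mm wide, 88 mm high; origin at the centre of its underside.
- stapler: Bystander, to be left where it is: red and black stapler, 150 mm long, 50 mm high; origin at the centre of its underside.
- stamp: Bystander, to be left where it is: wooden hand stamp block, 65 x 40 x 48 mm; origin at the centre of its underside.
- scale: Bystander, to be left where it is: flat pocket scale, 130 x 75 x 20 mm; origin at the centre of its underside.
- tape: Bystander, to be left where it is: grey tape dispenser, 150 x 60 x 75 mm; origin at the centre of its underside.
- notebook: Bystander, to be left where it is: blue notebook, 205 x 148 x 20 mm; origin at the centre of its underside.
- bottle: Bystander, to be left where it is: clear bottle, 54 mm wide, 150 mm high; origin at the centre of its underside.
- ink_jar: Bystander, to be left where it is: amber ink jar, 68 mm wide, 60 mm high; origin at the centre of its underside.

How it is judged:
By the outcome, as a careful person would: the job done as asked, in the order asked, and still so for the second after the job is handed in, with the robot touching nothing.
Of pocket_red, pocket_green, pocket_yellow, pocket_grey only 3 to 4 are there at a start; the rules pass over those that are not, and their reading is None.
At some moment in a run one of pocket_red, pocket_green, pocket_yellow, pocket_grey may be knocked a few centimetres aside while the robot is not near it.
It also fails if it takes over 210 s, if anything falls off the work surface, if the arm or the gripper's body presses on something with over 40 N, if the wrist force passes 120 N, or if a joint passes its speed limit or range.

## Robot

A 6-joint arm with a two-finger parallel gripper is mounted at the origin on the work surface. World frame = base frame: x ahead of the robot, y to its left, z up, the work surface at z = 0. Lengths are in m, angles in rad, forces in N, time in s.
With the tool pointing down it reaches from about 0.3 to 0.875 m from the base axis. Payload 6.4 kg.
Tool frame: the origin (TCP) lies at the very end of the fingers, on their centre line; the grasp point (between the pads) lies 19 mm behind it (ctrl.hold_point_z is the distance from the TCP to the grasp point, in m); y points along the fingers, x is the direction in which the jaws open and shut, and the axes are right-handed (so a half turn about y gives the same grasp; the last joint's range is limited). The gripper opens to 85 mm and grips with 20 to 120 N. Pads are 22 mm wide; open, the fingers measure 114 mm over their backs; the gripper's body (76 mm by 85 mm) begins 54 mm behind the grasp point. The pads swing forward as they close: fully open they stand 13 mm farther back than shut.
Start: joints at [-1.54, 0.181, 1.607, -0, 1.354, -0.206], TCP at [0.135, -0.559, 0.231] pointing down, gripper open.
Joint ranges: [-2.99, 2.99], [-0.89, 2.07], [0.3, 2.58], [-1.14, 4.28], [0, 2.63], [-3.12, 3.12]. Speed limits (rad/s): [2.57, 2.57, 3.01, 3.14, 3.14, 3.14].

## Interface

Orientations are given as a unit quaternion [w, x, y, z].
In Python, from bench import ctrl, imaging gives the robot as it stands.
- The arm moves only by the shell command python3 -m jog 'ROWS'. ROWS is JSON, a list of rows, each a list of 3 entries, a list of its own where there are three numbers: the shift along the tool's x, y, z in cm, then the turn, a rotation vector about the tool's x, y, z in rad, then the finger opening in cm, from 0 to 8.54. A call has 1 to 12 rows; each row shifts and turns the pose as measured when the row begins, along the tool's axes as they then stand; what a row does not reach is not made up. A row lasts 1/12 s, in which the tool goes at most 41.7 mm and 7.16 degrees, less where a joint would pass 70% of its speed; a pose out of reach is approached as far as the arm can. A call is refused whole if a number of a shift passes 4.17 or a number of a turn 0.125, either way. A call with a gripper value outside its range is refused whole. The fingers move at their own pace and stop on an object; the grip force is fixed at half the most. Time passes only in rows, so rows that do not move let the fingers close. It gives the time, the measured TCP pose, the force and the opening at its end, in the units of the state.
- ctrl.get_obs(): the state, without advancing time (a new reading comes with each control period).
- imaging.camera(name): name is "side" or "top"; returns a dict with "frame" (420x560x3 uint8, red, green, blue), "depth" (420x560 float32, m along the optical axis (not along the pixel's ray), 0 where there is no reading), "K" (3x3 intrinsics, pixels), "R" (3x3) and "t" (3): a world point X has camera coordinates R X + t. Camera axes: x right, y down, z forward; pixel columns grow to the right and rows downward; lengths in m; the calibration is good to about 2 mm. A picture is of the moment at which its call begins.
- ctrl.hand_in(): hands the job in, once; it reports no verdict.
The state is a dict: "time_s": time; "q": joint angles; "dq": joint speeds; "joint_efforts": joint torques, N m; "eef_pos": TCP position; "eef_rot": TCP orientation; "wrist_force": force on the tool from outside, world axes, zero at the start; "torque": the same for the moment, N m; "opening": opening from 0.0 (shut) to 1.0 (fully open).
Only numpy, scipy, OpenCV 4.12 (cv2) and the standard library are available. Lean on these libraries where they do the work, as an engineer would, in place of code of your own. Each camera call takes 0.05 s, during which the arm holds its last target. There are 200 camera calls.

## Working session

There is one attempt and no reset: what is moved stays moved. The work goes in short steps, Python scripts to look and compute and a shell command to move; the robot and the scene stay as the last step left them, time stands still between calls to the robot, and variables do not carry over. Pictures are saved under pics/ and viewed, about 12 in all and at most 16, crops included, and the job is handed in when it is done.

```bash
ls; mkdir -p pics
python3 - <<'E'
from bench import ctrl, imaging
import cv2,numpy as np
o=ctrl.get_obs();print(o)
for n in("top","side"):
    c=imaging.camera(n);cv2.imwrite(f"pics/{n}0.png",c["frame"][:,:,::-1]);np.savez(f"{n}0.npz",**c)
    print(n,c["K"].tolist(),c["R"].round(3).tolist(),c["t"])
E
```

```text
pics
{'time_s': 0.0, 'q': array([-1.54026427e+00,  1.81542672e-01,  1.60802291e+00, -6.41347896e-06,
        1.35381640e+00, -2.06313459e-01]), 'dq': array([-0.00027544,  0.0008342 , -0.00072208,  0.0002858 , -0.00170423,
       -0.00146698]), 'joint_efforts': array([ 8.08525638e-04, -4.44868255e+01, -3.51340592e+01, -1.53515512e-04,
        8.95242876e-03,  2.67142417e-05]), 'eef_pos': array([ 0.13490636, -0.55836815,  0.23037605]), 'eef_rot': array([ 0.55605472, -0.55508782,  0.43783251, -0.43701643]), 'wrist_force': array([0.43677893, 0.31306715, 0.45483119]), 'torque': array([-0.0342308 ,  0.01424122, -0.01483082]), 'opening': 0.9999515139513679}
top [[526.8666080533669, 0.0, 274.30649553215613], [0.0, 526.8666080533669, 213.4838853847194], [0.0, 0.0, 1.0]] [[-0.003, -1.0, -0.001], [-0.995, 0.003, -0.101], [0.101, 0.001, -0.995]] [-0.09891101  0.57041305  1.5585794 ]
side [[424.2207077800201, 0.0, 278.1934759154759], [0.0, 424.2207077800201, 212.6986059328126], [0.0, 0.0, 1.0]] [[0.945, -0.326, -0.02], [-0.247, -0.672, -0.698], [0.215, 0.664, -0.716]] [-0.55350772  0.14695973  1.53409568]
```

View pics/top0.png

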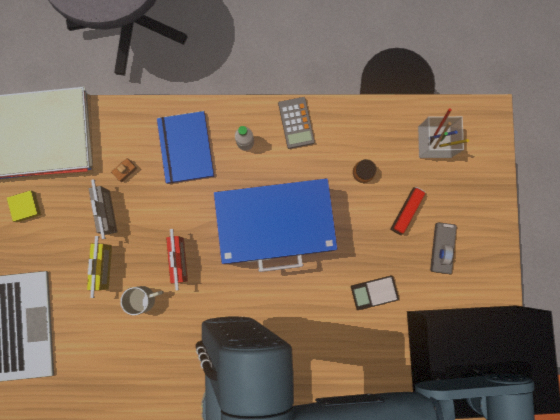

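View pics/side0.png

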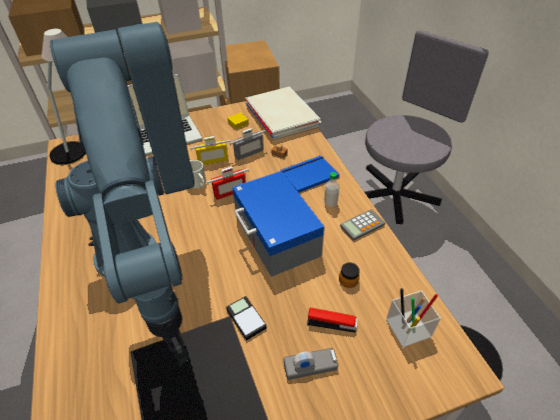

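The top view shows the box at about (275,222) with its handle at (281,264), and the hinge on the far side. The pockets are grey at (103,208), yellow at (98,267) and red at (177,260). I see no green pocket yet, but the arm hides part of the desk. Next I'll measure with depth.

```bash
cat > h.py <<'E'
import numpy as np,cv2
from bench import ctrl,imaging
from scipy.spatial.transform import Rotation as Rn
def cloud(c):
    d=c["depth"];v,u=np.indices(d.shape);K=c["K"]
    p=np.stack([(u-K[0,2])/K[0,0]*d,(v-K[1,2])/K[1,1]*d,d],-1)
    return (p-c["t"])@c["R"]
def pose():
    o=ctrl.get_obs();q=o["eef_rot"];return o,Rn.from_quat(np.r_[q[1:],q[0]]).as_matrix()
def rect(P):
    (c,s,a)=cv2.minAreaRect((P[:,:2]*1000).astype(np.float32));s0=s
    if s[0]<s[1]: a+=90;s=s[::-1]
    return np.round(c,1),np.round(s,1),round((a+90)%180-90,1)  # long-axis dir deg
def go(x,y,z,yaw=None):
    """shift in tool axes (cm) to TCP target; yaw= desired dir of tool y (deg, mod 180)"""
    o,R=pose();d=R.T@(np.array([x,y,z])-o["eef_pos"])*100
    print("pos",o["eef_pos"].round(4),"shift cm",d.round(2),"tool x",R[:,0].round(3),"y",R[:,1].round(3),"z",R[:,2].round(3))
    if yaw is not None:
        cur=np.degrees(np.arctan2(R[1,1],R[0,1]));e=(yaw-cur+90)%180-90
        print("turn about tool z (rad)",round(-np.radians(e),3))
        print("tilt fix rad x,y",np.round(R.T@np.cross(R[:,2],[0,0,-1]),3))
E
python3 - <<'E'
from h import *
c=dict(np.load("top0.npz"));P=cloud(c);f=c["frame"]
hsv=cv2.cvtColor(f,cv2.COLOR_RGB2HSV);X=P.reshape(-1,3)
print("desk z",np.median(P[300:320,150:190,2]))
u=np.indices(f.shape[:2])
def box(u0,u1,v0,v1): 
    m=np.zeros(f.shape[:2],bool);m[v0:v1,u0:u1]=1;return m
m=box(205,345,170,280)&(P[...,2]>.14)&(P[...,2]<.18);print("lid",np.median(P[m][:,2]),rect(P[m]))
m=box(250,312,250,280)&(P[...,2]>.12)&(P[...,2]<.148)
print("handle",m.sum(),rect(P[m]),np.median(P[m],0))
for n,b in dict(red=(160,195,222,290),yellow=(80,118,230,300),grey=(85,120,175,238)).items():
    B=box(*b)
    for lo,hi in((.08,.105),(.11,.14)):
        m=B&(P[...,2]>lo)&(P[...,2]<hi)
        m=cv2.morphologyEx(m.astype(np.uint8),cv2.MORPH_OPEN,np.ones((2,2)))>0
        print(n,lo,m.sum(),rect(P[m]) ,np.median(P[m],0).round(4))
E
```

```text
desk z 0.0017299961806590616
lid 0.15828203283741607 (array([ 521.1, -104.5]), array([320.3, 235.3]), -83.3)
handle 227 (array([ 421.8, -117.4]), array([161.1,  35. ]), -83.1) [ 0.41229788 -0.11620939  0.1413822 ]
red 0.08 557 (array([388.7,  81.4]), array([330.5, 165.4]), 70.0) [0.4278 0.1822 0.0896]
red 0.11 70 (array([430.2, 184.6]), array([40.6, 13. ]), -5.7) [0.4302 0.184  0.1241]
yellow 0.08 606 (array([458. , 194.7]), array([569.7, 193. ]), -80.5) [0.4171 0.4088 0.0894]
yellow 0.11 95 (array([408.4, 414.2]), array([46.9, 17.1]), -17.7) [0.4113 0.4114 0.1235]
grey 0.08 541 (array([474.9, 209. ]), array([617.6, 151.5]), 64.4) [0.573  0.4026 0.0897]
grey 0.11 88 (array([578.6, 408.3]), array([42.1, 16.6]), -1.7) [0.5772 0.4068 0.1247]
```

```bash
cat >> h.py <<'E'
def pockets(c,cs):
    P=cloud(c)
    for n,(x,y) in cs.items():
        r=np.hypot(P[...,0]-x,P[...,1]-y)
        A=P[(r<.095)&(P[...,2]>.08)&(P[...,2]<.1)];T=P[(r<.045)&(P[...,2]>.115)&(P[...,2]<.135)]
        _,_,V=np.linalg.svd(A[:,:2]-A[:,:2].mean(0),full_matrices=False)
        print(n,"bar",A.mean(0).round(4),rect(A),"pca",np.degrees(np.arctan(V[0,1]/V[0,0])).round(1),"tab",len(T),T.mean(0).round(4),rect(T))
E
python3 - <<'E'
from h import *
c=dict(np.load("top0.npz"));P=cloud(c);f=c["frame"]
pockets(c,dict(red=(.430,.184),yellow=(.411,.4114),grey=(.577,.407)))
hsv=cv2.cvtColor(f,cv2.COLOR_RGB2HSV)
m=(hsv[...,0]>105)&(hsv[...,0]<130)&(hsv[...,1]>150)&(P[...,2]>.15)&(P[...,2]<.165)
r=rect(P[m]);print("lid",r)
yaw=(r[2]%180)-90;a=np.radians(yaw);ex=np.array([np.cos(a),np.sin(a)]);ey=np.array([-ex[1],ex[0]])
print("yaw",yaw,"handle",r[0]-130*ex)
# handle bar by brightness
m=(hsv[...,1]<60)&(hsv[...,2]>120)&(P[...,2]>.125)&(P[...,2]<.15);m[:250]=0;m[285:]=0;m[:,:250]=0;m[:,312:]=0
Q=P[m];print("bar",m.sum(),rect(Q),np.median(Q,0))
L=(Q[:,:2]*1000-r[0]);print("in box frame x",np.percentile(L@ex,[5,50,95]),"y",np.percentile(L@ey,[2,50,98]))
go(.42,-.115,.25,yaw+90)
E
```

```text
red bar [0.4328 0.1855 0.0903] (array([434.3, 187. ]), array([173.7,  37.9]), 5.6) pca 6.2 tab 68 [0.4332 0.1863 0.1267] (array([434. , 186.6]), array([42.2, 11. ]), 5.1)
yellow bar [0.4158 0.4114 0.0902] (array([415.6, 414.8]), array([178.5,  41.5]), -4.9) pca -3.6 tab 83 [0.4131 0.4137 0.1263] (array([412.9, 415.5]), array([42.2, 14.3]), -1.6)
grey bar [0.5741 0.4065 0.0902] (array([576.3, 409.2]), array([184.1,  43.4]), 9.7) pca 9.7 tab 75 [0.5794 0.409  0.1263] (array([579.6, 410.1]), array([44.4, 13.4]), 9.7)
lid (array([ 537.2, -102.5]), array([315.4, 197. ]), -83.0)
yaw 7.0 handle [ 408.16900029 -118.34301464]
bar 201 (array([ 420.7, -116.2]), array([120.3,  33.7]), -84.3) [ 0.41228269 -0.11343459  0.14198547]
in box frame x [-132.50576103 -126.8673696  -104.30727382] y [-58.61315869   4.39595339  60.05918721]
pos [ 0.1349 -0.5584  0.2305] shift cm [-36.42  -1.88  38.12] tool x [ 0.235 -0.972 -0.002] y [-0.     0.002 -1.   ] z [0.972 0.235 0.   ]
turn about tool z (rad) -0.093
tilt fix rad x,y [-1.     0.002 -0.   ]
```

```bash
python3 - <<'E'
s=open('h.py').read();i=s.index("def go");j=s.index("def pockets")
s=s[:i]+'''def go(x,y,z,yaw=None):
    """TCP target; yaw = wanted direction of the jaw axis (tool x), deg mod 180. Tool y is the approach."""
    o,R=pose();cur=np.degrees(np.arctan2(R[1,0],R[0,0]));e=0 if yaw is None else (yaw-cur+90)%180-90
    dw=np.array([x,y,z])-o["eef_pos"]
    R2=Rn.from_euler("z",e,degrees=True).as_matrix()@R
    print("t",round(o["time_s"],2),"pos",o["eef_pos"].round(4),"jaw",cur.round(1),"F",o["wrist_force"].round(1),"open",round(o["opening"],3),"q",o["q"].round(2))
    print(" turn about tool y",round(-np.radians(e),3),"tilt fix",np.round(R.T@np.cross(R[:,1],[0,0,-1]),3))
    print(" shift cm now-axes",(R.T@dw*100).round(2)," after-turn axes",(R2.T@dw*100).round(2), "axes",R2.round(2).tolist())
'''+s[j:]
open('h.py','w').write(s)
E
python3 -m jog '[[[0,0,0],[0,-0.12,0],2.4],[[0,0,0],[0,-0.12,0],2.4],[[0,0,0],[0,-0.12,0],2.4],[[0,0,0],[0,-0.12,0],2.4],[[0,0,0],[0,-0.12,0],2.4],[[0,0,0],[0,-0.12,0],2.4],[[0,0,0],[0,-0.12,0],2.4],[[0,0,0],[0,-0.12,0],2.4],[[0,0,0],[0,-0.12,0],2.4],[[0,0,0],[0,-0.12,0],2.4],[[0,0,0],[0,-0.12,0],2.4],[[0,0,0],[0,-0.12,0],2.4]]'
python3 -c "
from h import *
go(.409,-.118,.25,7)"
```

```text
time_s: 1.1
eef_pos: [0.1348, -0.5541, 0.2236]
eef_rot: [0.71, -0.7, -0.057, 0.057]
wrist_force: [-0.1, -0.2, -0.9]
opening: 0.279
t 1.1 pos [ 0.1348 -0.5541  0.2236] jaw 9.3 F [-0.1 -0.2 -0.9] open 0.279 q [-1.54  0.19  1.62  0.    1.35 -1.7 ]
 turn about tool y 0.039 tilt fix [-0.015 -0.     0.002]
 shift cm now-axes [34.08 -2.01 38.66]  after-turn axes [32.54 -1.99 39.97] axes [[0.99, 0.0, -0.12], [0.12, 0.01, 0.99], [0.0, -1.0, 0.01]]
```

```bash
python3 -m jog '[[[0,-1,0],[0,0.039,0],2.4],[[2.4,-0.1,2.9],[0,0,0],2.4],[[2.4,-0.1,2.9],[0,0,0],2.4],[[2.4,-0.1,2.9],[0,0,0],2.4],[[2.4,-0.1,2.9],[0,0,0],2.4],[[2.4,-0.1,2.9],[0,0,0],2.4],[[2.4,-0.1,2.9],[0,0,0],2.4],[[2.4,-0.1,2.9],[0,0,0],2.4],[[2.4,-0.1,2.9],[0,0,0],2.4],[[2.4,-0.1,2.9],[0,0,0],2.4],[[2.4,-0.1,2.9],[0,0,0],2.4],[[2.4,-0.1,2.9],[0,0,0],2.4]]' >/dev/null
python3 -c "
from h import *
go(.409,-.118,.25,7)"
```

```text
t 2.1 pos [ 0.3585 -0.1921  0.2458] jaw 6.6 F [ 1.5 -1.4 -0.2] open 0.278 q [-0.8  -0.22  1.97  0.01  1.41 -0.91]
 turn about tool y -0.007 tilt fix [-0.022 -0.     0.   ]
 shift cm now-axes [ 5.86 -0.27  6.79]  after-turn axes [ 5.91 -0.27  6.75] axes [[0.99, -0.0, -0.12], [0.12, 0.02, 0.99], [0.0, -1.0, 0.02]]
```

```bash
python3 -m jog '[[[2,-0.1,2.3],[0,0,0],2.4],[[2,-0.1,2.3],[0,0,0],2.4],[[1.9,0,2.2],[-0.02,0,0],2.4],[[0,0,0],[0,0,0],2.4],[[0,0,0],[0,0,0],2.4],[[0,0,0],[0,0,0],2.4]]' >/dev/null
python3 - <<'E'
from h import *
go(.410,-.118,.125,7)
for n in("top","side"):
    c=imaging.camera(n);f=c["frame"][:,:,::-1]
    X=np.array([.410,-.118,.137]);p=c["K"]@(c["R"]@X+c["t"]);p=p/p[2];print(n,p)
    u,v=int(p[0]),int(p[1]);k=cv2.resize(f[max(0,v-70):v+70,u-90:u+90],None,fx=4,fy=4)[:, :720]
    cv2.imwrite(f"pics/{n}1.png",k)
a=[cv2.resize(cv2.imread(f"pics/{n}1.png"),(400,300)) for n in("top","side")]
cv2.imwrite("pics/h1.png",np.hstack(a))
E
```

```text
t 2.6 pos [ 0.4126 -0.1054  0.2487] jaw 7.3 F [ 0.6 -0.4  0.4] open 0.282 q [-0.53 -0.19  1.94  0.    1.39 -0.66]
 turn about tool y 0.005 tilt fix [-0.004 -0.     0.001]
 shift cm now-axes [-0.43 12.37 -1.26]  after-turn axes [-0.42 12.37 -1.27] axes [[0.99, 0.0, -0.12], [0.12, 0.0, 0.99], [0.0, -1.0, 0.0]]
top [280.63435332 266.86202319   1.        ]
side [239.98583382 221.36940651   1.        ]
```

View pics/h1.png

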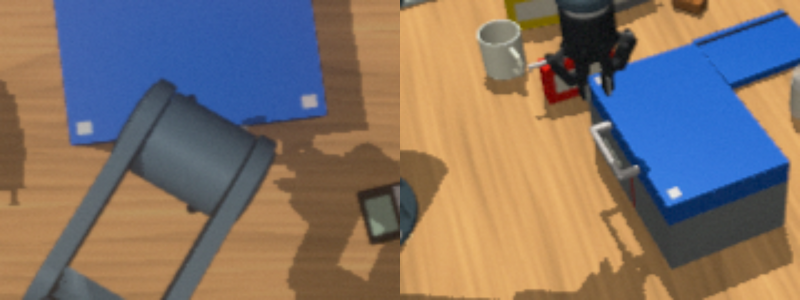

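The handle bar shows near (612,150) in the side crop, while my projection puts it at (600,150). I'll fix this numerically from the side cloud.

Run:
```python
from h import *
c=dict(np.load("side0.npz"));P=cloud(c);hsv=cv2.cvtColor(c["frame"],cv2.COLOR_RGB2HSV)
a=np.radians(7);ex=np.array([np.cos(a),np.sin(a)]);ey=np.array([-ex[1],ex[0]])
L=P[...,:2]-np.array([.5372,-.1025]);bx=L@ex*1000;by=L@ey*1000;z=P[...,2]*1000
m=(abs(by)<75)&(bx<-108)&(bx>-150)&(z>125)&(z<155)&(hsv[...,1]<80)
print(m.sum());
for lo in range(-70,70,20):
    k=m&(by>=lo)&(by<lo+20)
    if k.sum(): print(lo,k.sum(),"x",np.percentile(bx[k],[0,25,50,75,100]).round(1),"z",np.percentile(z[k],[0,25,50,75,100]).round(1))
m=(hsv[...,0]>105)&(hsv[...,0]<130)&(hsv[...,1]>150)&(z>150)&(z<165)&(abs(bx)<150)&(abs(by)<200)
print("lid side",rect(P[m]))
```

```text
109
-70 28 x [-127.8 -124.  -119.  -113.9 -109.1] z [133.  137.9 139.7 141.7 145.4]
-50 13 x [-128.5 -126.6 -125.  -122.4 -119.4] z [135.4 138.9 139.8 141.4 142. ]
-30 14 x [-127.6 -126.9 -124.5 -122.5 -119.9] z [133.7 139.6 140.3 141.8 145. ]
-10 11 x [-127.9 -126.4 -123.7 -121.  -118.7] z [136.6 137.  139.2 141.  145.3]
10 13 x [-128.4 -127.  -124.9 -123.3 -118.2] z [136.5 137.9 140.7 141.3 142.6]
30 20 x [-128.  -124.8 -120.3 -115.6 -108.5] z [133.  136.3 139.2 141.  144.7]
50 10 x [-127.5 -124.6 -119.5 -115.3 -109.9] z [134.1 138.3 141.  141.6 145.9]
lid side (array([ 543.9, -106.9]), array([323.1, 201.3]), -83.2)
```

```bash
python3 -m jog '[[[-0.2,3,-1.35],[0,0,0],2.6],[[0,3,0],[0,0,0],2.6],[[0,2,0],[0,0,0],2.6],[[0,1.5,0],[0,0,0],2.6],[[0,1,0],[0,0,0],2.6],[[0,0.8,0],[0,0,0],2.6],[[0,0.5,0],[0,0,0],2.6],[[0,0,0],[0,0,0],2.6],[[0,0,0],[0,0,0],2.6]]'
python3 -c "
from h import *
go(.412,-.119,.125,7)
c=imaging.camera('side');cv2.imwrite('pics/s2.png',cv2.resize(c['frame'][140:300,160:360,::-1],None,fx=4,fy=4)[:600])"
```

```text
time_s: 3.45
eef_pos: [0.4094, -0.1318, 0.1272]
eef_rot: [0.706, -0.706, -0.038, 0.036]
wrist_force: [0.0, 0.8, 0.7]
opening: 0.306
t 3.45 pos [ 0.4094 -0.1318  0.1272] jaw 6.0 F [0.  0.8 0.7] open 0.306 q [-0.59 -0.02  2.05  0.    1.11 -0.7 ]
 turn about tool y -0.017 tilt fix [ 0.    -0.     0.003]
 shift cm now-axes [0.39 0.22 1.25]  after-turn axes [0.41 0.22 1.24] axes [[0.99, 0.0, -0.12], [0.12, 0.0, 0.99], [0.0, -1.0, -0.0]]
```

View pics/s2.png

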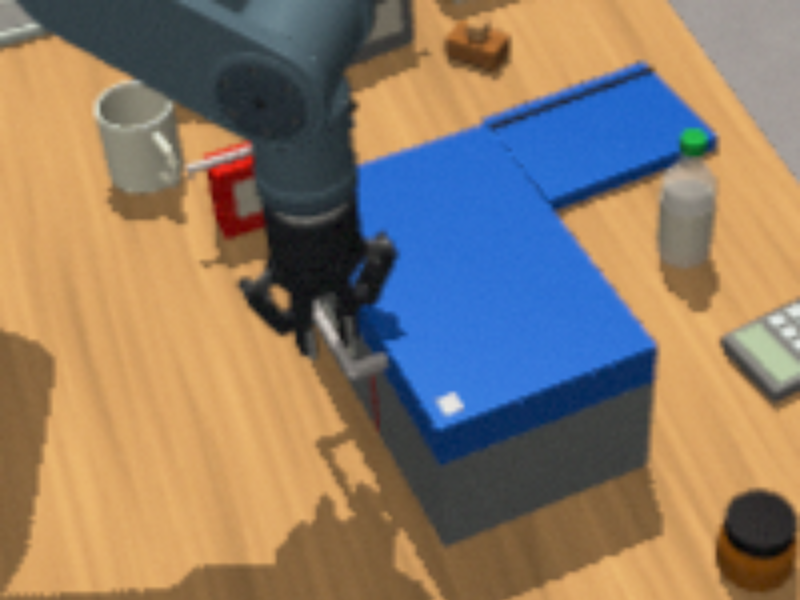

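The fingers straddle the bar around (345,335). I'll close on it.

```bash
python3 -m jog '[[[0.2,0,0],[0,0,0],0],[[0,0,0],[0,0,0],0],[[0,0,0],[0,0,0],0],[[0,0,0],[0,0,0],0],[[0,0,0],[0,0,0],0],[[0,0,0],[0,0,0],0]]'
python3 -c "
from h import *
go(.412,-.119,.125,7)"
```

```text
time_s: 4.0
eef_pos: [0.4146, -0.1317, 0.1302]
eef_rot: [-0.705, 0.707, 0.041, -0.034]
wrist_force: [-0.2, 0.2, -1.8]
opening: 0.086
t 4.0 pos [ 0.4146 -0.1317  0.1302] jaw 6.1 F [-0.2  0.2 -1.8] open 0.086 q [-0.59 -0.02  2.05  0.    1.11 -0.69]
 turn about tool y -0.016 tilt fix [ 0.003 -0.     0.01 ]
 shift cm now-axes [-0.13  0.52  1.29]  after-turn axes [-0.11  0.52  1.29] axes [[0.99, 0.01, -0.12], [0.12, -0.0, 0.99], [0.01, -1.0, -0.0]]
```

```bash
python3 -m jog '[[[0.2,-1.6,0],[0,0,0],0],[[0.3,-1.6,0],[0,0,0],0],[[0.4,-1.55,0],[0,0,0],0],[[0.6,-1.5,0],[0,0,0],0],[[0.7,-1.5,0],[0,0,0],0]]'
python3 -c "
from h import *
go(.412,-.119,.125,7)
c=imaging.camera('side');cv2.imwrite('pics/s3.png',cv2.resize(c['frame'][140:300,160:360,::-1],None,fx=3,fy=3)[:600])"
```

```text
time_s: 4.42
eef_pos: [0.437, -0.129, 0.2087]
eef_rot: [-0.705, 0.707, 0.042, -0.032]
wrist_force: [4.9, -1.6, -6.4]
opening: 0.085
t 4.42 pos [ 0.437  -0.129   0.2087] jaw 6.0 F [ 4.9 -1.6 -6.4] open 0.085 q [-0.55 -0.08  1.93  0.01  1.28 -0.66]
 turn about tool y -0.017 tilt fix [0.003 0.    0.014]
 shift cm now-axes [-2.5   8.33  1.28]  after-turn axes [-2.48  8.33  1.32] axes [[0.99, 0.01, -0.12], [0.12, -0.0, 0.99], [0.01, -1.0, -0.0]]
```

View pics/s3.png

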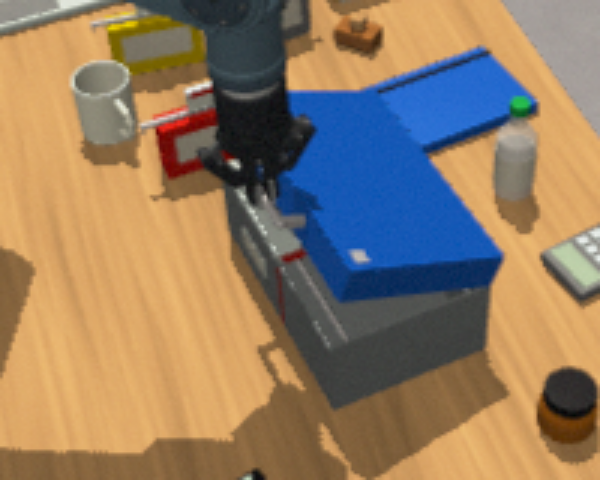

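The lid is lifting with the bar held, so I'll follow the rest of the arc.

```bash
python3 -m jog '[[[0.75,-1.4,0],[0,0,0],0],[[0.85,-1.35,0],[0,0,0],0],[[0.95,-1.3,0],[0,0,0],0],[[1.05,-1.25,0],[0,0,0],0],[[1.1,-1.15,0],[0,0,0],0],[[1.2,-1.05,0],[0,0,0],0],[[1.25,-1,0],[0,0,0],0],[[1.35,-0.9,0],[0,0,0],0]]'
python3 -c "
from h import *
go(.412,-.119,.125,7)"
```

```text
time_s: 5.13
eef_pos: [0.5246, -0.1182, 0.3067]
eef_rot: [0.706, -0.706, -0.044, 0.031]
wrist_force: [1.8, -1.4, -7.4]
opening: 0.087
t 5.13 pos [ 0.5246 -0.1182  0.3067] jaw 6.1 F [ 1.8 -1.4 -7.4] open 0.087 q [-0.45  0.03  1.62  0.01  1.48 -0.55]
 turn about tool y -0.017 tilt fix [ 0.    -0.     0.018]
 shift cm now-axes [-11.54  17.96   1.11]  after-turn axes [-11.52  17.96   1.3 ] axes [[0.99, 0.02, -0.12], [0.12, 0.0, 0.99], [0.02, -1.0, -0.0]]
```

```bash
python3 -m jog '[[[1.4,-0.75,0],[0,0,0],0],[[1.45,-0.65,0],[0,0,0],0],[[1.5,-0.55,0],[0,0,0],0],[[1.55,-0.4,0],[0,0,0],0],[[1.55,-0.3,0],[0,0,0],0],[[1.6,-0.2,0],[0,0,0],0],[[1.6,-0.1,0],[0,0,0],0],[[1.6,0.05,0],[0,0,0],0],[[1.5,0.15,0],[0,0,0],0]]'
python3 -c "
from h import *
go(.68,-.1,.343,7)"
```

```text
time_s: 5.88
eef_pos: [0.6674, -0.1011, 0.3417]
eef_rot: [0.707, -0.705, -0.046, 0.03]
wrist_force: [-0.8, 7.2, -2.8]
opening: 0.077
t 5.88 pos [ 0.6674 -0.1011  0.3417] jaw 6.1 F [-0.8  7.2 -2.8] open 0.077 q [-0.33  0.33  1.21  0.01  1.59 -0.44]
 turn about tool y -0.015 tilt fix [-0.001  0.     0.022]
 shift cm now-axes [ 1.27 -0.1  -0.03]  after-turn axes [ 1.27 -0.1  -0.05] axes [[0.99, 0.02, -0.12], [0.12, 0.0, 0.99], [0.02, -1.0, 0.0]]
```

```bash
python3 -m jog '[[[0.5,0.05,0],[0,0,0],0],[[0.4,0.05,0],[0,0,0],0],[[0,0,0],[0,0,0],0],[[0,0,0],[0,0,0],0]]'
python3 -m jog '[[[0,0,0],[0,0,0],1.8],[[0,0,0],[0,0,0],2.6],[[0,0,0],[0,0,0],2.6],[[0,0,0],[0,0,0],2.6],[[0,-1,0],[0,0,0],2.6],[[0,-2,0],[0,0,0],2.6],[[0,-3,0],[0,0,0],2.6],[[0,0,0],[0,0,0],2.6]]'
python3 -c "
from h import *
go(.68,-.1,.343,7)
c=imaging.camera('side');cv2.imwrite('pics/s4.png',cv2.resize(c['frame'][90:330,120:400,::-1],None,fx=2.5,fy=2.5)[:600])"
```

```text
time_s: 6.22
eef_pos: [0.6776, -0.0991, 0.3406]
eef_rot: [0.707, -0.705, -0.046, 0.032]
wrist_force: [0.7, -1.2, -0.7]
opening: 0.079
time_s: 6.88
eef_pos: [0.6741, -0.1005, 0.4029]
eef_rot: [0.707, -0.705, -0.043, 0.032]
wrist_force: [0.3, 0.7, 2.0]
opening: 0.305
t 6.88 pos [ 0.6741 -0.1005  0.4029] jaw 6.1 F [0.3 0.7 2. ] open 0.305 q [-0.33  0.34  1.08  0.01  1.71 -0.43]
 turn about tool y -0.016 tilt fix [-0.002 -0.     0.017]
 shift cm now-axes [ 0.49  5.99 -0.03]  after-turn axes [ 0.49  5.99 -0.04] axes [[0.99, 0.02, -0.12], [0.12, 0.0, 0.99], [0.02, -1.0, 0.0]]
```

View pics/s4.png

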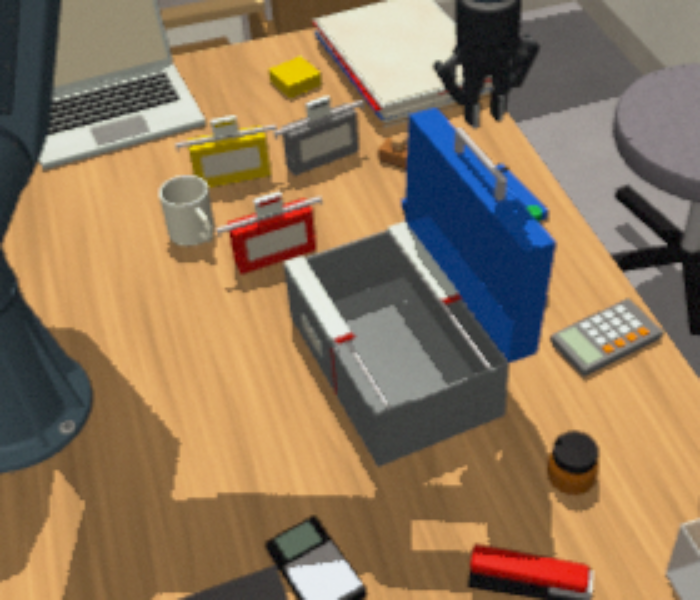

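The lid stands open on its stop, and only red, yellow and grey pockets are present. Next I'll measure the box's mark and rods, and re-measure the pockets.

Run:
```python
from h import *
a=np.radians(6.9);ex=np.array([np.cos(a),np.sin(a)]);ey=np.array([-ex[1],ex[0]]);O=np.array([.5405,-.1047])
for n in("top","side"):
    c=imaging.camera(n);P=cloud(c);hsv=cv2.cvtColor(c["frame"],cv2.COLOR_RGB2HSV)
    bx=(P[...,:2]-O)@ex*1000;by=(P[...,:2]-O)@ey*1000;z=P[...,2]*1000
    inb=(abs(bx)<118)&(abs(by)<170)
    red=inb&(z>112)&(z<140)&((hsv[...,0]<8)|(hsv[...,0]>172))&(hsv[...,1]>130)
    for s in(-1,1):
        k=red&(bx*s>0)
        if k.sum(): print(n,"red",s,k.sum(),"x",np.percentile(bx[k],[3,50,97]).round(1),"y",np.percentile(by[k],[3,50,97]).round(1),"z",np.median(z[k]).round(1))
        k=inb&(z>110)&(z<128)&(bx*s>60)&(by>-15)&(hsv[...,1]<60)&(hsv[...,2]>130)
        if k.sum(): print(n,"strip",s,k.sum(),"x",np.percentile(bx[k],[3,50,97]).round(1),"y",np.percentile(by[k],[3,97]).round(1),"z",np.median(z[k]).round(1), [round(np.median(bx[k&(abs(by-q)<15)]),1) for q in(10,60,110,140)])
        k=inb&(z>95)&(z<110)&(bx*s>60)&(bx*s<90)&(by<-40)&(by>-150)&(hsv[...,2]>140)
        if k.sum(): print(n,"rod",s,k.sum(),"x",np.percentile(bx[k],[3,50,97]).round(1),"z",np.median(z[k]).round(1))
    if n=="top": pockets(c,dict(red=(.433,.186),yellow=(.413,.414),grey=(.579,.409)))
go(.433,.186,.22,96)
```

```text
top red -1 42 x [-96.1 -84.3 -73.4] y [-28.7 -22.9 -16.8] z 125.1
top strip -1 231 x [-100.5  -87.5  -73.3] y [-13.   47.4] z 121.9 [np.float64(-86.9), np.float64(-94.7), np.float64(nan), np.float64(nan)]
top rod -1 51 x [-80.4 -78.  -76. ] z 106.3
top strip 1 95 x [68.2 74.9 81.3] y [ 0.3 58.3] z 122.1 [np.float64(74.3), np.float64(77.3), np.float64(nan), np.float64(nan)]
top rod 1 36 x [71.7 73.7 75.6] z 106.9
red bar [0.4397 0.1872 0.0905] (array([437.1, 187.5]), array([166.5,  36.7]), 6.1) pca 4.1 tab 67 [0.4329 0.1863 0.1274] (array([433.8, 187.1]), array([41.9, 11.2]), 5.4)
yellow bar [0.4151 0.4114 0.0903] (array([416.7, 414.3]), array([180.6,  43.5]), -4.7) pca -3.3 tab 84 [0.4124 0.4139 0.1264] (array([412.7, 415. ]), array([41.9, 14.4]), -0.1)
grey bar [0.5747 0.4064 0.0904] (array([577.3, 408.3]), array([181.1,  43.9]), 9.1) pca 10.3 tab 82 [0.5792 0.4086 0.1267] (array([579.4, 408.7]), array([44.3, 12.9]), 14.5)
side red -1 15 x [-91.  -79.8 -67.7] y [-33.4 -28.7 -21.5] z 123.4
side strip -1 298 x [-95.8 -82.7 -67.3] y [-10.3 151.8] z 121.0 [np.float64(-82.1), np.float64(-84.2), np.float64(-82.1), np.float64(-82.1)]
side rod -1 42 x [-75.9 -73.  -70. ] z 106.9
side red 1 15 x [74.2 84.5 95.7] y [-37.7 -29.4 -22.4] z 125.7
side strip 1 220 x [73.2 84.5 97.5] y [ -9.4 148.5] z 120.8 [np.float64(86.0), np.float64(85.1), np.float64(83.3), np.float64(85.8)]
side rod 1 35 x [75.8 78.5 80.6] z 105.8
t 7.03 pos [ 0.6728 -0.0999  0.3956] jaw 6.1 F [-0.2  0.4  0.2] open 0.305 q [-0.33  0.34  1.09  0.01  1.71 -0.43]
 turn about tool y -1.569 tilt fix [-0.006 -0.     0.009]
 shift cm now-axes [-20.95  17.56  30.88]  after-turn axes [30.79 17.95 20.75] axes [[-0.1, -0.01, -0.99], [0.99, 0.01, -0.1], [0.01, -1.0, 0.01]]
  return _methods._mean(a, axis=axis, dtype=dtype,
  ret = ret.dtype.type(ret / rcount)
```

```bash
python3 -m jog '[[[0,0,0],[0,-0.12,0],4],[[0,0,0],[0,-0.12,0],4],[[0,0,0],[0,-0.12,0],4],[[0,0,0],[0,-0.12,0],4],[[0,0,0],[0,-0.12,0],4],[[0,0,0],[0,-0.12,0],4],[[0,0,0],[0,-0.12,0],4],[[0,0,0],[0,-0.12,0],4],[[0,0,0],[0,-0.12,0],4],[[0,0,0],[0,-0.12,0],4],[[0,0,0],[0,-0.12,0],4],[[0,0,0],[0,-0.12,0],4]]' >/dev/null
python3 -m jog '[[[2.5,0,1.75],[0,0,0],4],[[2.5,0,1.75],[0,0,0],4],[[2.5,0,1.75],[0,0,0],4],[[2.5,0,1.75],[0,0,0],4],[[2.5,0,1.75],[0,0,0],4],[[2.5,0,1.75],[0,0,0],4],[[2.5,2,1.75],[0,0,0],4],[[2.5,2,1.75],[0,0,0],4],[[2.5,2,1.75],[0,0,0],4],[[2.5,2,1.75],[0,0,0],4],[[2.5,2,1.75],[0,0,0],4],[[0,2,0],[0,0,0],4]]'>/dev/null
python3 -c "
from h import *
go(.4355,.184,.1,95.5)"
```

```text
t 9.03 pos [0.448  0.1791 0.2521] jaw 91.8 F [ 0.   0.1 -0.2] open 0.468 q [ 0.12 -0.03  1.79  0.02  1.41 -1.49]
 turn about tool y -0.065 tilt fix [-0.033 -0.     0.02 ]
 shift cm now-axes [ 0.23 15.25  0.74]  after-turn axes [ 0.31 15.25  0.7 ] axes [[-0.1, -0.03, -0.99], [1.0, 0.02, -0.1], [0.02, -1.0, 0.03]]
```

```bash
python3 -m jog '[[[0.3,2,0.7],[-0.033,-0.065,0.02],4],[[0,2,0],[0,0,0],4],[[0,1,0],[0,0,0],4],[[0,0,0],[0,0,0],4],[[0,0,0],[0,0,0],4]]'>/dev/null
python3 -c "
from h import *
go(.4355,.184,.1,95.5)"
```

```text
t 9.45 pos [0.4316 0.1837 0.1923] jaw 95.9 F [ 0.7 -0.1 -0.3] open 0.464 q [ 0.15 -0.01  1.9  -0.    1.27 -1.53]
 turn about tool y 0.008 tilt fix [-0.012 -0.    -0.001]
 shift cm now-axes [-0.01  9.22 -0.5 ]  after-turn axes [-0.    9.22 -0.5 ] axes [[-0.1, -0.01, -1.0], [1.0, -0.0, -0.1], [-0.0, -1.0, 0.01]]
```

```bash
python3 -m jog '[[[0,2,-0.4],[-0.01,0,0],4],[[0,2,0],[0,0,0],4],[[0,1.5,0],[0,0,0],4],[[0,1.2,0],[0,0,0],4],[[0,1,0],[0,0,0],4],[[0,0.6,0],[0,0,0],4],[[0,0.3,0],[0,0,0],4],[[0,0,0],[0,0,0],4],[[0,0,0],[0,0,0],4]]'>/dev/null
python3 -c "
from h import *
go(.4355,.184,.1,95.5)
c=imaging.camera('side');cv2.imwrite('pics/s5.png',cv2.resize(c['frame'][120:280,160:360,::-1],None,fx=3,fy=3)[:600])"
```

```text
t 10.2 pos [0.4458 0.1826 0.1115] jaw 95.5 F [ 0.2  0.1 -1.1] open 0.467 q [ 0.14  0.11  1.95 -0.    1.07 -1.52]
 turn about tool y 0.0 tilt fix [0.013 0.    0.   ]
 shift cm now-axes [0.24 1.14 1.03]  after-turn axes [0.24 1.14 1.03] axes [[-0.1, 0.01, -1.0], [1.0, 0.0, -0.1], [0.0, -1.0, -0.01]]
```

View pics/s5.png

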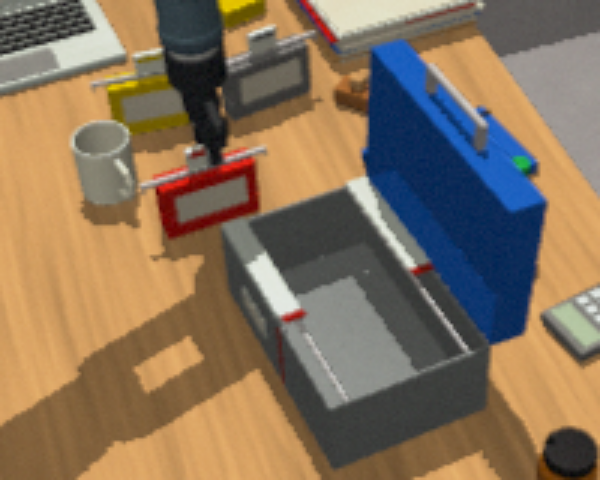

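The fingers are at the tab but about 1 cm off along the pocket. I'll correct that and close.

```bash
python3 -m jog '[[[0.1,0.5,0.5],[0.01,0,0],4],[[0.1,0.4,0.4],[0,0,0],4],[[0,0,0],[0,0,0],4],[[0,0,0],[0,0,0],4],[[0,0,0],[0,0,0],4]]'>/dev/null
python3 -c "
from h import *
go(.4355,.184,.1,95.5)"
python3 -m jog '[[[0,0,0],[0,0,0],0],[[0,0,0],[0,0,0],0],[[0,0,0],[0,0,0],0],[[0,0,0],[0,0,0],0],[[0,0,0],[0,0,0],0],[[0,0,0],[0,0,0],0],[[0,0,0],[0,0,0],0],[[0,0,0],[0,0,0],0]]'
python3 -c "
from h import *
go(.4355,.184,.1,95.5)"
```

```text
t 10.67 pos [0.4368 0.1843 0.1035] jaw 95.5 F [-0.4 -0.5 -0.2] open 0.469 q [ 0.15  0.12  1.97  0.    1.05 -1.52]
 turn about tool y 0.001 tilt fix [ 0.005 -0.     0.   ]
 shift cm now-axes [-0.02  0.35  0.14]  after-turn axes [-0.02  0.35  0.14] axes [[-0.1, 0.0, -1.0], [1.0, 0.0, -0.1], [0.0, -1.0, -0.0]]
time_s: 11.33
eef_pos: [0.437, 0.1844, 0.1038]
eef_rot: [-0.474, 0.476, 0.525, -0.522]
wrist_force: [0.2, 0.4, -0.0]
opening: 0.101
t 11.33 pos [0.437  0.1844 0.1038] jaw 95.5 F [ 0.2  0.4 -0. ] open 0.101 q [ 0.15  0.12  1.97  0.    1.05 -1.52]
 turn about tool y 0.001 tilt fix [ 0.005 -0.     0.   ]
 shift cm now-axes [-0.03  0.38  0.16]  after-turn axes [-0.03  0.38  0.16] axes [[-0.1, 0.01, -1.0], [1.0, 0.0, -0.1], [0.0, -1.0, -0.01]]
```

```bash
python3 -m jog '[[[0,-1,0],[0,0,0],0],[[0,-2,0],[0,0,0],0],[[0,-2,0],[0,0,0],0],[[0,-2,0],[0,0,0],0],[[0,-2,0],[0,0,0],0],[[0,-2,0],[0,0,0],0],[[0,-2,0],[0,0,0],0],[[0,-1.5,0],[0,0,0],0],[[0,0,0],[0,0,0],0],[[0,0,0],[0,0,0],0]]'
python3 -c "
from h import *
go(.5501,-.1841,.26,96.9)"
```

```text
time_s: 12.17
eef_pos: [0.4336, 0.1837, 0.2587]
eef_rot: [-0.475, 0.476, 0.524, -0.523]
wrist_force: [-0.4, -0.1, -1.9]
opening: 0.102
t 12.17 pos [0.4336 0.1837 0.2587] jaw 95.5 F [-0.4 -0.1 -1.9] open 0.102 q [ 0.15 -0.08  1.83 -0.    1.4  -1.52]
 turn about tool y -0.024 tilt fix [ 0.001 -0.    -0.   ]
 shift cm now-axes [-37.73  -0.12  -8.04]  after-turn axes [-37.91  -0.12  -7.14] axes [[-0.12, 0.0, -0.99], [0.99, 0.0, -0.12], [-0.0, -1.0, -0.0]]
```

```bash
python3 -m jog '[[[-1,-0.5,-0.2],[0,-0.024,0],0],[[-2,0,-0.4],[0,0,0],0],[[-3,0,-0.6],[0,0,0],0],[[-3,0,-0.6],[0,0,0],0],[[-3,0,-0.6],[0,0,0],0],[[-3,0,-0.6],[0,0,0],0],[[-3,0,-0.6],[0,0,0],0],[[-3,0,-0.6],[0,0,0],0],[[-3,0,-0.6],[0,0,0],0],[[-3,0,-0.6],[0,0,0],0],[[-3,0,-0.6],[0,0,0],0],[[-3,0,-0.6],[0,0,0],0]]'>/dev/null
python3 -m jog '[[[-2,0,-0.4],[0,0,0],0],[[-1,0,-0.3],[0,0,0],0],[[0,0,0],[0,0,0],0],[[0,0,0],[0,0,0],0],[[0,0,0],[0,0,0],0]]' >/dev/null
python3 -c "
from h import *
go(.5501,-.1841,.26,96.9)"
```

```text
t 13.58 pos [ 0.5432 -0.1763  0.2391] jaw 97.2 F [-0.4  0.8 -0.9] open 0.103 q [-0.52  0.19  1.58 -0.    1.4  -2.22]
 turn about tool y 0.005 tilt fix [-0.027 -0.     0.017]
 shift cm now-axes [-0.82 -2.12 -0.53]  after-turn axes [-0.82 -2.12 -0.54] axes [[-0.12, -0.03, -0.99], [0.99, 0.01, -0.12], [0.02, -1.0, 0.03]]
```

```bash
python3 -m jog '[[[-0.8,-0.5,-0.5],[-0.027,0,0.017],0],[[0,0,0],[0,0,0],0],[[0,0,0],[0,0,0],0],[[0,0,0],[0,0,0],0],[[0,0,0],[0,0,0],0]]' >/dev/null
python3 - <<'E'
from h import *
go(.5501,-.1841,.26,96.9)
a=np.radians(6.9);ex=np.array([np.cos(a),np.sin(a)]);ey=np.array([-ex[1],ex[0]]);O=np.array([.5405,-.1047])
o,_=pose();zb=o["eef_pos"][2]-.1038+.0905
ims=[]
for n in("top","side"):
    c=imaging.camera(n);P=cloud(c);ims.append(c["frame"])
    bx=(P[...,:2]-O)@ex*1000;by=(P[...,:2]-O)@ey*1000
    m=(abs(P[...,2]-zb)<.012)&(abs(bx)<110)&(abs(by+75)<40)
    print(n,m.sum(),"bx",np.percentile(bx[m],[0,2,98,100]).round(1),"by",[np.median(by[m&(s*bx>70)]).round(1) for s in(-1,1)])
cv2.imwrite("pics/s6.png",np.hstack([cv2.resize(ims[0][150:300,200:350],(400,400)),cv2.resize(ims[1][120:270,200:350],(400,400))])[:,:,::-1])
E
```

```text
t 14.0 pos [ 0.5494 -0.1792  0.2448] jaw 97.5 F [-0.1 -0.1 -1.5] open 0.103 q [-0.52  0.17  1.59  0.    1.38 -2.22]
 turn about tool y 0.011 tilt fix [ 0.003 -0.    -0.001]
 shift cm now-axes [-0.5  -1.51 -0.01]  after-turn axes [-0.5  -1.51 -0.01] axes [[-0.12, 0.0, -0.99], [0.99, -0.0, -0.12], [-0.0, -1.0, -0.0]]
top 253 bx [-91.5 -86.6 -26.2 -20.4] by [np.float64(-73.1), np.float64(nan)]
side 415 bx [-86.7 -81.1  82.4  88.7] by [np.float64(-78.7), np.float64(-75.7)]
  return _methods._mean(a, axis=axis, dtype=dtype,
  ret = ret.dtype.type(ret / rcount)
```

View pics/s6.png

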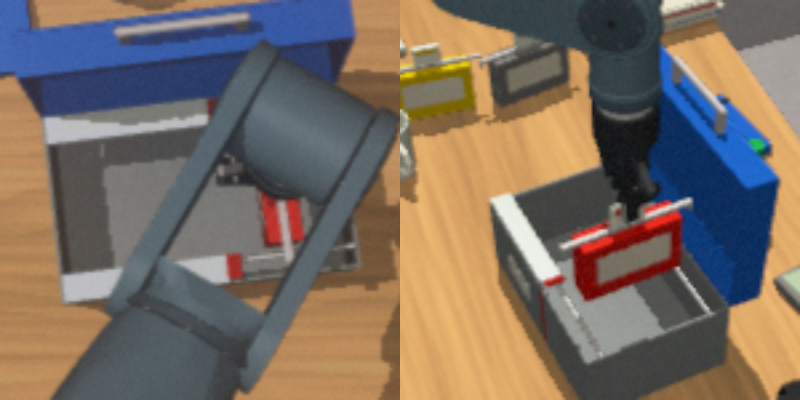

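```bash
python3 -m jog '[[[0,1,-0.15],[0,0.013,0],0],[[0,1.5,0],[0,0,0],0],[[0,1.5,0],[0,0,0],0],[[0,1.5,0],[0,0,0],0],[[0,1,0],[0,0,0],0],[[0,0.5,0],[0,0,0],0],[[0,0,0],[0,0,0],0],[[0,0,0],[0,0,0],0],[[0,0,0],[0,0,0],0]]' >/dev/null
python3 -c "
from h import *
go(.551,-.180,.145,96.9)"
```

```text
t 14.85 pos [ 0.5518 -0.179   0.1693] jaw 96.5 F [-0.5  0.9 -1.3] open 0.105 q [-0.52  0.25  1.65  0.    1.23 -2.2 ]
 turn about tool y -0.007 tilt fix [ 0.003 -0.    -0.001]
 shift cm now-axes [-0.08  2.43  0.1 ]  after-turn axes [-0.08  2.43  0.1 ] axes [[-0.12, 0.0, -0.99], [0.99, -0.0, -0.12], [-0.0, -1.0, -0.0]]
```

```bash
python3 -m jog '[[[0,1,0.1],[0,0,0],0],[[0,0.8,0],[0,0,0],0],[[0,0.5,0],[0,0,0],0],[[0,0,0],[0,0,0],0],[[0,0,0],[0,0,0],0],[[0,0,0],[0,0,0],0]]' >/dev/null
python3 -c "
from h import *
go(.551,-.180,.125,96.9)"
```

```text
t 15.35 pos [ 0.5521 -0.18    0.1461] jaw 96.5 F [ 0.3 -0.1 -1.6] open 0.103 q [-0.52  0.28  1.67  0.    1.18 -2.2 ]
 turn about tool y -0.007 tilt fix [ 0.007  0.    -0.004]
 shift cm now-axes [0.02 2.11 0.13]  after-turn axes [0.02 2.11 0.13] axes [[-0.12, 0.01, -0.99], [0.99, -0.0, -0.12], [-0.0, -1.0, -0.01]]
```

```bash
python3 -m jog '[[[0,0.6,0.1],[0,0,0],0],[[0,0.5,0],[0,0,0],0],[[0,0.4,0],[0,0,0],0],[[0,0.3,0],[0,0,0],0],[[0,0.2,0],[0,0,0],0],[[0,0,0],[0,0,0],0],[[0,0,0],[0,0,0],0]]' >/dev/null
python3 -c "
from h import *
go(.551,-.180,.123,96.9)
c=imaging.camera('side');cv2.imwrite('pics/s7.png',cv2.resize(c['frame'][140:260,220:360,::-1],None,fx=4,fy=4)[:600])"
```

```text
t 15.93 pos [ 0.5515 -0.1803  0.1243] jaw 96.5 F [-0.2  0.1 -1.7] open 0.104 q [-0.52  0.3   1.69  0.    1.14 -2.21]
 turn about tool y -0.007 tilt fix [ 0.007 -0.    -0.004]
 shift cm now-axes [0.03 0.13 0.04]  after-turn axes [0.03 0.13 0.04] axes [[-0.12, 0.01, -0.99], [0.99, -0.0, -0.12], [-0.0, -1.0, -0.01]]
```

View pics/s7.png

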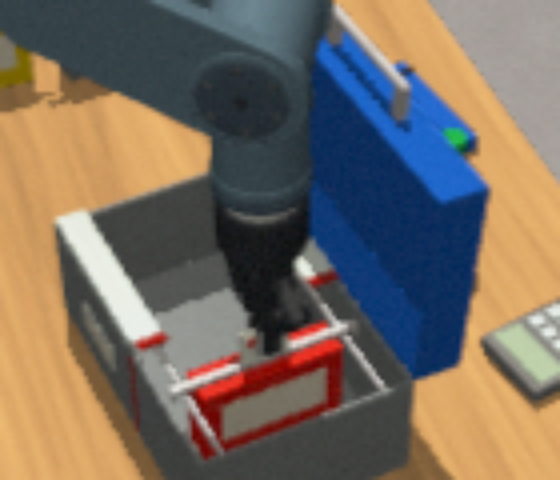

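The pocket is hooked over both rods, with each bar end lying across its rod. I'll slide it on, hovering just above the rods.

```bash
python3 -m jog '[[[0.5,0,0],[0,-0.007,0],0],[[1,0,0],[0,0,0],0],[[1,0,0],[0,0,0],0],[[1,0,0],[0,0,0],0],[[0,0,0],[0,0,0],0],[[0,0,0],[0,0,0],0],[[0,0,0],[0,0,0],0]]' >/dev/null
python3 -c "
from h import *
go(.5276,.0146,.125,96.9)"
```

```text
t 16.57 pos [ 0.5471 -0.1405  0.1251] jaw 97.0 F [ 0.5  0.6 -1.7] open 0.104 q [-0.46  0.27  1.73  0.    1.13 -2.16]
 turn about tool y 0.002 tilt fix [ 0.008  0.    -0.005]
 shift cm now-axes [15.64 -0.06  0.04]  after-turn axes [15.64 -0.06  0.07] axes [[-0.12, 0.01, -0.99], [0.99, -0.0, -0.12], [-0.0, -1.0, -0.01]]
```

```bash
python3 -m jog '[[[0.7,0,0],[0.008,0,-0.005],0],[[1.2,0,0],[0,0,0],0],[[1.2,0,0],[0,0,0],0],[[1.2,0,0],[0,0,0],0],[[1.2,0,0],[0,0,0],0],[[1.2,0,0],[0,0,0],0],[[0.6,0,0],[0,0,0],0],[[0,0,0],[0,0,0],0],[[0,0,0],[0,0,0],0]]' >/dev/null
python3 -c "
from h import *
go(.5276,.0146,.125,96.9)"
```

```text
t 17.32 pos [ 0.5369 -0.0592  0.1252] jaw 97.1 F [ 0.6  0.2 -1.7] open 0.099 q [-0.33  0.23  1.78  0.    1.13 -2.03]
 turn about tool y 0.003 tilt fix [-0.    -0.     0.001]
 shift cm now-axes [7.44 0.03 0.01]  after-turn axes [7.44 0.03 0.04] axes [[-0.12, -0.0, -0.99], [0.99, 0.0, -0.12], [0.0, -1.0, 0.0]]
```

Finish the slide, lower the last 2 mm and release.

```bash
python3 -m jog '[[[0.7,0,0],[0,0,0],0],[[1.2,0,0],[0,0,0],0],[[1.2,0,0],[0,0,0],0],[[1.2,0,0],[0,0,0],0],[[1.2,0,0],[0,0,0],0],[[1,0,0],[0,0,0],0],[[0.5,0,0],[0,0,0],0],[[0,0,0],[0,0,0],0],[[0,0.2,0],[0,0,0],0],[[0,0.1,0],[0,0,0],0],[[0,0,0],[0,0,0],0]]' >/dev/null
python3 -c "
from h import *
go(.5276,.0146,.125,96.9)"
python3 -m jog '[[[0,0,0],[0,0,0],2],[[0,0,0],[0,0,0],2],[[0,0,0],[0,0,0],2],[[0,-1,0],[0,0,0],2],[[0,-2,0],[0,0,0],2],[[0,-2,0],[0,0,0],2],[[0,-2,0],[0,0,0],2],[[0,-2,0],[0,0,0],2],[[0,-2,0],[0,0,0],4],[[0,0,0],[0,0,0],4],[[0,0,0],[0,0,0],4]]'
python3 - <<'E'
from h import *
go(.413,.411,.2,87)
c=imaging.camera("side");cv2.imwrite('pics/s8.png',cv2.resize(c['frame'][80:260,140:360,::-1],None,fx=3,fy=3)[:600])
c=imaging.camera("top");pockets(c,dict(yellow=(.413,.414),grey=(.579,.409)))
E
```

```text
t 18.23 pos [0.5277 0.0176 0.1227] jaw 97.1 F [-1.6  1.8  1.7] open 0.105 q [-0.19  0.2   1.82  0.    1.12 -1.89]
 turn about tool y 0.004 tilt fix [ 0.001 -0.     0.   ]
 shift cm now-axes [-0.3  -0.23  0.04]  after-turn axes [-0.3  -0.23  0.04] axes [[-0.12, 0.0, -0.99], [0.99, 0.0, -0.12], [0.0, -1.0, -0.0]]
time_s: 19.15
eef_pos: [0.5283, 0.0143, 0.242]
eef_rot: [-0.468, 0.47, 0.529, -0.528]
wrist_force: [0.4, 0.1, -1.1]
opening: 0.472
t 19.15 pos [0.5283 0.0143 0.242 ] jaw 96.8 F [ 0.4  0.1 -1.1] open 0.472 q [-0.2   0.07  1.71 -0.    1.36 -1.89]
 turn about tool y 0.172 tilt fix [ 0.003 -0.    -0.001]
 shift cm now-axes [40.76  4.13  6.74]  after-turn axes [39.02  4.11 13.6 ] axes [[0.05, 0.0, -1.0], [1.0, -0.0, 0.05], [-0.0, -1.0, -0.0]]
yellow bar [0.3895 0.4167 0.0904] (array([413.5, 417.7]), array([188.5,  43.9]), -6.2) pca -3.6 tab 59 [0.3835 0.4199 0.1272] (array([383.6, 420.1]), array([28.7, 13.8]), -11.2)
grey bar [0.5779 0.4062 0.0903] (array([579.2, 409.5]), array([175.5,  38.2]), 12.5) pca 11.8 tab 78 [0.5794 0.4089 0.1263] (array([579.4, 408.8]), array([44.3, 12. ]), 12.2)
```

View pics/s8.png

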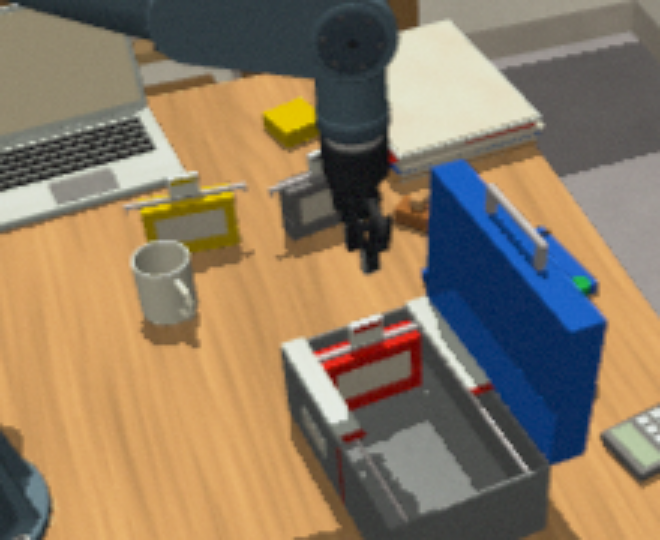

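Red is filed at the far end. The yellow pocket has been knocked toward the robot. I'll take grey next.

Run:
```python
from h import *
c=imaging.camera("top");pockets(c,dict(yellow=(.383,.42)))
go(.5815,.406,.2,101.5)
```

```text
yellow bar [0.3773 0.4184 0.0903] (array([376.6, 421. ]), array([173.1,  39.6]), -2.5) pca -2.6 tab 85 [0.3766 0.4205 0.1267] (array([376.8, 422.5]), array([42. , 14.3]), -2.7)
t 19.3 pos [0.5277 0.0145 0.2403] jaw 96.8 F [-0.3  1.   0.2] open 0.472 q [-0.2   0.07  1.71 -0.    1.36 -1.89]
 turn about tool y -0.081 tilt fix [ 0.  0. -0.]
 shift cm now-axes [ 38.23   4.02 -10.  ]  after-turn axes [ 37.29   4.03 -13.08] axes [[-0.2, 0.0, -0.98], [0.98, -0.0, -0.2], [-0.0, -1.0, -0.0]]
```

```bash
python3 -m jog '[[[0,0,0],[0,-0.081,0],4],[[2,0,-0.7],[0,0,0],4],[[3.2,0,-1.12],[0,0,0],4],[[3.2,0,-1.12],[0,0,0],4],[[3.2,0,-1.12],[0,0,0],4],[[3.2,0,-1.12],[0,0,0],4],[[3.2,0,-1.12],[0,0,0],4],[[3.2,0,-1.12],[0,0,0],4],[[3.2,0,-1.12],[0,0,0],4],[[3.2,0,-1.12],[0,0,0],4],[[3.2,0,-1.12],[0,0,0],4],[[2.5,0,-0.9],[0,0,0],4]]' >/dev/null
python3 -m jog '[[[1.5,0,-0.5],[0,0,0],4],[[0,0,0],[0,0,0],4],[[0,0,0],[0,0,0],4],[[0,0,0],[0,0,0],4]]'>/dev/null
python3 -c "
from h import *
go(.5815,.406,.19,101.5)"
```

```text
t 20.63 pos [0.5667 0.3932 0.2098] jaw 101.5 F [-0.8 -0.8  0.6] open 0.469 q [ 0.43  0.48  1.27  0.01  1.44 -1.34]
 turn about tool y -0.001 tilt fix [-0.042 -0.    -0.003]
 shift cm now-axes [ 0.96  1.91 -1.79]  after-turn axes [ 0.96  1.91 -1.79] axes [[-0.2, -0.04, -0.98], [0.98, -0.01, -0.2], [-0.0, -1.0, 0.04]]
```

```bash
python3 -m jog '[[[1,1,-1.7],[-0.042,0,0],4],[[0,1,0],[0,0,0],4],[[0,0,0],[0,0,0],4],[[0,0,0],[0,0,0],4],[[0,0,0],[0,0,0],4]]'>/dev/null
python3 -c "
from h import *
go(.5815,.406,.103,101.5)"
```

```text
t 21.05 pos [0.5804 0.3996 0.1862] jaw 101.1 F [ 0.9 -0.3 -0.4] open 0.473 q [ 0.44  0.51  1.28 -0.    1.37 -1.33]
 turn about tool y -0.006 tilt fix [-0.007  0.    -0.006]
 shift cm now-axes [ 0.66  8.32 -0.29]  after-turn axes [ 0.66  8.32 -0.29] axes [[-0.2, -0.01, -0.98], [0.98, -0.01, -0.2], [-0.01, -1.0, 0.01]]
```

```bash
python3 -m jog '[[[0.6,1,0],[-0.007,0,0],4],[[0,1.5,0],[0,0,0],4],[[0,1.5,0],[0,0,0],4],[[0,1,0],[0,0,0],4],[[0,0.5,0],[0,0,0],4],[[0,0,0],[0,0,0],4],[[0,0,0],[0,0,0],4],[[0,0,0],[0,0,0],4]]'>/dev/null
python3 -c "
from h import *
go(.5815,.406,.103,101.5)"
```

```text
t 21.72 pos [0.579  0.4037 0.1267] jaw 101.0 F [0.1 0.4 0.3] open 0.473 q [ 0.44  0.56  1.32 -0.01  1.26 -1.32]
 turn about tool y -0.008 tilt fix [ 0.     0.    -0.006]
 shift cm now-axes [ 0.19  2.37 -0.29]  after-turn axes [ 0.19  2.37 -0.29] axes [[-0.2, 0.0, -0.98], [0.98, -0.01, -0.2], [-0.01, -1.0, -0.0]]
```

```bash
python3 -m jog '[[[0.2,0.8,-0.3],[0,0,-0.006],4],[[0,0.8,0],[0,0,0],4],[[0,0.6,0],[0,0,0],4],[[0,0,0],[0,0,0],4],[[0,0,0],[0,0,0],4],[[0,0,0],[0,0,0],4]]'>/dev/null
python3 -c "
from h import *
go(.5815,.406,.103,101.5)"
python3 -m jog '[[[0,0,0],[0,0,0],0],[[0,0,0],[0,0,0],0],[[0,0,0],[0,0,0],0],[[0,0,0],[0,0,0],0],[[0,0,0],[0,0,0],0],[[0,0,0],[0,0,0],0],[[0,0,0],[0,0,0],0],[[0,0,0],[0,0,0],0]]' >/dev/null
python3 -c "
from h import *
go(.5815,.406,.103,101.5)"
```

```text
t 22.22 pos [0.5831 0.4071 0.1042] jaw 101.0 F [-0.2 -0.2  0.3] open 0.472 q [ 0.44  0.59  1.32  0.    1.22 -1.32]
 turn about tool y -0.008 tilt fix [ 0.004 -0.     0.001]
 shift cm now-axes [-0.08  0.12  0.18]  after-turn axes [-0.08  0.12  0.18] axes [[-0.2, 0.0, -0.98], [0.98, 0.0, -0.2], [0.0, -1.0, -0.0]]
t 22.88 pos [0.5832 0.4072 0.1047] jaw 101.0 F [ 0.2  0.6 -1.7] open 0.104 q [ 0.44  0.59  1.32  0.    1.22 -1.32]
 turn about tool y -0.008 tilt fix [ 0.004 -0.     0.002]
 shift cm now-axes [-0.09  0.17  0.19]  after-turn axes [-0.08  0.17  0.19] axes [[-0.2, 0.0, -0.98], [0.98, 0.0, -0.2], [0.0, -1.0, -0.0]]
```

```bash
python3 -m jog '[[[0,-1,0],[0,0,0],0],[[0,-2,0],[0,0,0],0],[[0,-2,0],[0,0,0],0],[[0,-2,0],[0,0,0],0],[[0,-2,0],[0,0,0],0],[[0,-2,0],[0,0,0],0],[[0,-2,0],[0,0,0],0],[[0,-2,0],[0,0,0],0],[[0,-1.5,0],[0,0,0],0],[[0,-1,0],[0,0,0],0],[[0,0,0],[0,0,0],0],[[0,0,0],[0,0,0],0]]'
python3 -c "
from h import *
go(.512,.12,.28,96.9)"
```

```text
time_s: 23.88
eef_pos: [0.5807, 0.4059, 0.2927]
eef_rot: [-0.449, 0.45, 0.546, -0.545]
wrist_force: [0.3, -0.5, -2.5]
opening: 0.101
t 23.88 pos [0.5807 0.4059 0.2927] jaw 101.0 F [ 0.3 -0.5 -2.5] open 0.101 q [ 0.44  0.44  1.16  0.    1.54 -1.32]
 turn about tool y 0.072 tilt fix [0.001 0.    0.001]
 shift cm now-axes [-26.75   1.24  12.22]  after-turn axes [-27.56   1.24  10.25] axes [[-0.12, 0.0, -0.99], [0.99, 0.0, -0.12], [0.0, -1.0, -0.0]]
```

```bash
python3 -m jog '[[[0,0,0],[0,0.07,0],0],[[-1.5,0,0.6],[0,0,0],0],[[-2.8,0,1.05],[0,0,0],0],[[-2.8,0,1.05],[0,0,0],0],[[-2.8,0,1.05],[0,0,0],0],[[-2.8,0,1.05],[0,0,0],0],[[-2.8,0,1.05],[0,0,0],0],[[-2.8,0,1.05],[0,0,0],0],[[-2.8,0,1.05],[0,0,0],0],[[-2.8,0,1.05],[0,0,0],0],[[-1.5,0,0.6],[0,0,0],0],[[0,0,0],[0,0,0],0]]' >/dev/null
python3 -m jog '[[[0,0,0],[0,0,0],0],[[0,0,0],[0,0,0],0]]' >/dev/null
python3 -c "
from h import *
go(.5506,-.18,.26,96.9)"
```

```text
t 25.05 pos [0.5029 0.1309 0.2728] jaw 97.0 F [ 0.3  0.1 -2.5] open 0.101 q [ 0.03  0.04  1.67 -0.    1.45 -1.66]
 turn about tool y 0.001 tilt fix [-0.027 -0.    -0.001]
 shift cm now-axes [-31.44   1.27  -1.  ]  after-turn axes [-31.43   1.27  -1.03] axes [[-0.12, -0.03, -0.99], [0.99, -0.0, -0.12], [-0.0, -1.0, 0.03]]
```

```bash
python3 -m jog '[[[-1.5,0,-0.1],[-0.027,0,0],0],[[-2.8,0,-0.1],[0,0,0],0],[[-2.8,0,-0.1],[0,0,0],0],[[-2.8,0,-0.1],[0,0,0],0],[[-2.8,0,-0.1],[0,0,0],0],[[-2.8,0,-0.1],[0,0,0],0],[[-2.8,0,-0.1],[0,0,0],0],[[-2.8,0,-0.1],[0,0,0],0],[[-2.8,0,-0.1],[0,0,0],0],[[-2.8,0,-0.1],[0,0,0],0],[[-2.8,0,-0.1],[0,0,0],0],[[-1.5,0,0],[0,0,0],0]]' >/dev/null
python3 -m jog '[[[0,0,0],[0,0,0],0],[[0,0,0],[0,0,0],0]]' >/dev/null
python3 -c "
from h import *
go(.5506,-.18,.26,96.9)"
```

```text
t 26.22 pos [ 0.5615 -0.1717  0.2637] jaw 98.3 F [ 0.7  0.5 -2.5] open 0.103 q [-0.5   0.19  1.53  0.    1.43 -2.22]
 turn about tool y 0.025 tilt fix [-0.005 -0.     0.01 ]
 shift cm now-axes [-0.67  0.37  1.19]  after-turn axes [-0.7   0.37  1.18] axes [[-0.12, -0.01, -0.99], [0.99, 0.01, -0.12], [0.01, -1.0, 0.0]]
```

```bash
python3 -m jog '[[[-0.6,1,1.1],[-0.005,0.025,0.01],0],[[0,0.5,0],[0,0,0],0],[[0,0,0],[0,0,0],0],[[0,0,0],[0,0,0],0],[[0,0,0],[0,0,0],0],[[0,0,0],[0,0,0],0]]' >/dev/null
cat >> h.py <<'E'
def hung(dz):
    """side view: hanger bar held by TCP; dz = TCP height above the pocket's underside. wants bx mid +2.7"""
    a=np.radians(6.9);ex=np.array([np.cos(a),np.sin(a)]);ey=np.array([-ex[1],ex[0]]);O=np.array([.5405,-.1047])
    o,_=pose();zb=o["eef_pos"][2]-dz+.0905;d=o["eef_pos"][:2]-O;print("tcp box",(d@ex*1000).round(1),(d@ey*1000).round(1))
    P=cloud(imaging.camera("side"));bx=(P[...,:2]-O)@ex*1000;by=(P[...,:2]-O)@ey*1000
    m=(abs(P[...,2]-zb)<.012)&(abs(bx)<110)&(abs(by+75)<40)
    print("bar",m.sum(),"bx",np.percentile(bx[m],[0,2,98,100]).round(1),"by at ends",[np.median(by[m&(s*bx>70)]).round(1) for s in(-1,1)])
E
python3 -c "
from h import *
go(.5506,-.18,.145,96.9);hung(.1047)"
```

```text
t 26.72 pos [ 0.5531 -0.1712  0.248 ] jaw 97.4 F [-0.5 -0.  -1.6] open 0.104 q [-0.51  0.18  1.58  0.    1.39 -2.21]
 turn about tool y 0.008 tilt fix [ 0.    -0.     0.004]
 shift cm now-axes [-0.88 10.3   0.37]  after-turn axes [-0.88 10.3   0.36] axes [[-0.12, -0.0, -0.99], [0.99, 0.0, -0.12], [0.0, -1.0, -0.0]]
tcp box 4.5 -67.5
bar 399 bx [-83.1 -74.5  89.4  93.9] by at ends [np.float64(-71.6), np.float64(-69.0)]
```

```bash
python3 -m jog '[[[-0.8,1,0.27],[0,0.01,0],0],[[0,1.5,0],[0,0,0],0],[[0,1.5,0],[0,0,0],0],[[0,1.5,0],[0,0,0],0],[[0,1.5,0],[0,0,0],0],[[0,1,0],[0,0,0],0],[[0,0.5,0],[0,0,0],0],[[0,0,0],[0,0,0],0],[[0,0,0],[0,0,0],0],[[0,0,0],[0,0,0],0]]' >/dev/null
python3 -c "
from h import *
go(.5517,-.180,.140,96.9)"
```

```text
t 27.6 pos [ 0.553  -0.1836  0.1592] jaw 96.6 F [ 0.9 -0.2 -2.4] open 0.104 q [-0.53  0.27  1.66  0.    1.21 -2.21]
 turn about tool y -0.005 tilt fix [ 0.005  0.    -0.001]
 shift cm now-axes [0.37 1.92 0.1 ]  after-turn axes [0.37 1.92 0.09] axes [[-0.12, 0.0, -0.99], [0.99, -0.0, -0.12], [-0.0, -1.0, -0.0]]
```

```bash
python3 -m jog '[[[0,0.8,0.1],[0,-0.005,0],0],[[0,0.7,0],[0,0,0],0],[[0,0.3,0],[0,0,0],0],[[0,0,0],[0,0,0],0],[[0,0,0],[0,0,0],0]]' >/dev/null
python3 -c "
from h import *
go(.5517,-.180,.126,96.9)"
python3 -m jog '[[[0,0.4,0],[0,0,0],0],[[0,0.4,0],[0,0,0],0],[[0,0.4,0],[0,0,0],0],[[0,0.2,0],[0,0,0],0],[[0,0,0],[0,0,0],0],[[0,0,0],[0,0,0],0]]' >/dev/null
python3 -c "
from h import *
go(.533,-.030,.126,96.9)"
```

```text
t 28.02 pos [ 0.5536 -0.1846  0.142 ] jaw 97.0 F [ 0.4 -0.1 -1.6] open 0.106 q [-0.53  0.29  1.67  0.    1.18 -2.22]
 turn about tool y 0.001 tilt fix [ 0.008 -0.    -0.004]
 shift cm now-axes [0.48 1.6  0.14]  after-turn axes [0.48 1.6  0.14] axes [[-0.12, 0.01, -0.99], [0.99, -0.0, -0.12], [-0.0, -1.0, -0.01]]
t 28.52 pos [ 0.554  -0.1846  0.1268] jaw 97.0 F [-0.4  0.3 -1.1] open 0.099 q [-0.53  0.31  1.68  0.    1.15 -2.22]
 turn about tool y 0.001 tilt fix [ 0.009  0.    -0.004]
 shift cm now-axes [1.56e+01 1.00e-02 2.10e-01]  after-turn axes [1.56e+01 1.00e-02 2.30e-01] axes [[-0.12, 0.01, -0.99], [0.99, -0.0, -0.12], [-0.0, -1.0, -0.01]]
```

```bash
python3 -m jog '[[[0.5,0.1,0.2],[0.008,0,-0.004],0],[[1,0,0],[0,0,0],0],[[1,0,0],[0,0,0],0],[[1,0,0],[0,0,0],0],[[0,0,0],[0,0,0],0],[[0,0,0],[0,0,0],0],[[0,0,0],[0,0,0],0]]' >/dev/null
python3 -c "
from h import *
go(.533,-.03,.1255,96.9)
c=imaging.camera('side');cv2.imwrite('pics/s9.png',cv2.resize(c['frame'][140:260,220:360,::-1],None,fx=4,fy=4)[:600])"
```

```text
t 29.1 pos [ 0.5471 -0.145   0.1261] jaw 97.0 F [-0.2 -0.1 -2. ] open 0.1 q [-0.47  0.28  1.72  0.    1.15 -2.16]
 turn about tool y 0.003 tilt fix [0.    0.    0.001]
 shift cm now-axes [11.59  0.07 -0.02]  after-turn axes [1.159e+01 7.000e-02 1.000e-02] axes [[-0.12, 0.0, -0.99], [0.99, 0.0, -0.12], [0.0, -1.0, -0.0]]
```

View pics/s9.png

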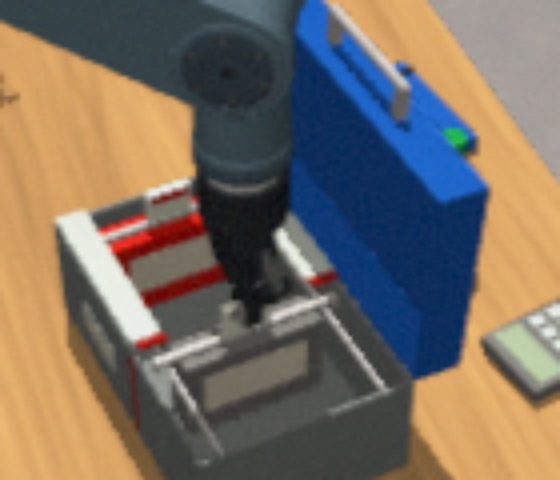

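The grey pocket is on the rods and about to enter under the red flares. I'll slide it on.

```bash
python3 -m jog '[[[0.7,0.05,0],[0,0,0],0],[[1.2,0,0],[0,0,0],0],[[1.2,0,0],[0,0,0],0],[[1.2,0,0],[0,0,0],0],[[1.2,0,0],[0,0,0],0],[[0.6,0,0],[0,0,0],0],[[0,0,0],[0,0,0],0],[[0,0,0],[0,0,0],0]]' >/dev/null
python3 -c "
from h import *
go(.533,-.03,.1245,96.9)"
```

```text
t 29.82 pos [ 0.5386 -0.0776  0.1257] jaw 97.1 F [ 0.6  0.9 -2.2] open 0.103 q [-0.36  0.23  1.77  0.    1.13 -2.06]
 turn about tool y 0.003 tilt fix [0.001 0.    0.001]
 shift cm now-axes [ 4.79  0.12 -0.03]  after-turn axes [ 4.79  0.12 -0.02] axes [[-0.12, 0.0, -0.99], [0.99, 0.0, -0.12], [0.0, -1.0, -0.0]]
```

```bash
python3 -m jog '[[[0.7,0,0],[0,0,0],0],[[1.1,0,0],[0,0,0],0],[[1.1,0,0],[0,0,0],0],[[1,0,0],[0,0,0],0],[[0.6,0,0],[0,0,0],0],[[0,0,0],[0,0,0],0],[[0,0.2,0],[0,0,0],0],[[0,0.1,0],[0,0,0],0],[[0,0,0],[0,0,0],0]]' >/dev/null
python3 -c "
from h import *
go(.533,-.03,.1245,96.9)"
python3 -m jog '[[[0,0,0],[0,0,0],2],[[0,0,0],[0,0,0],2],[[0,0,0],[0,0,0],2],[[0,-1,0],[0,0,0],2],[[0,-2,0],[0,0,0],2],[[0,-2,0],[0,0,0],2],[[0,-2,0],[0,0,0],2],[[0,-2,0],[0,0,0],2],[[0,-2,0],[0,0,0],4],[[0,0,0],[0,0,0],4],[[0,0,0],[0,0,0],4]]' >/dev/null
python3 - <<'E'
from h import *
c=imaging.camera("top");pockets(c,dict(yellow=(.377,.42)))
go(.379,.4175,.2,87.4)
E
```

```text
t 30.57 pos [ 0.533  -0.0285  0.1235] jaw 97.1 F [-0.2  0.2  0.2] open 0.095 q [-0.28  0.21  1.8   0.    1.12 -1.97]
 turn about tool y 0.003 tilt fix [ 0.002  0.    -0.   ]
 shift cm now-axes [-0.15 -0.1   0.02]  after-turn axes [-0.15 -0.1   0.02] axes [[-0.12, 0.0, -0.99], [0.99, -0.0, -0.12], [-0.0, -1.0, -0.0]]
yellow bar [0.3763 0.4185 0.0902] (array([376.4, 422.1]), array([173.9,  38.5]), -2.8) pca -2.5 tab 81 [0.3765 0.4207 0.1262] (array([376.7, 420.7]), array([41.8, 15.1]), -0.4)
t 31.53 pos [ 0.5337 -0.0312  0.2428] jaw 96.9 F [0.2 0.7 0.4] open 0.468 q [-0.28  0.08  1.7  -0.    1.36 -1.97]
 turn about tool y 0.165 tilt fix [ 0.005 -0.    -0.002]
 shift cm now-axes [46.4   4.14 10.02]  after-turn axes [44.13  4.11 17.51] axes [[0.05, 0.0, -1.0], [1.0, -0.0, 0.05], [-0.0, -1.0, -0.0]]
```

```bash
python3 -m jog '[[[0,0,0],[0,0.083,0],4],[[0,0,0],[0,0.082,0],4],[[2,0,0.8],[0,0,0],4],[[3.2,0,1.27],[0,0,0],4],[[3.2,0,1.27],[0,0,0],4],[[3.2,0,1.27],[0,0,0],4],[[3.2,0,1.27],[0,0,0],4],[[3.2,0,1.27],[0,0,0],4],[[3.2,0,1.27],[0,0,0],4],[[3.2,0,1.27],[0,0,0],4],[[3.2,0,1.27],[0,0,0],4],[[3.2,0,1.27],[0,0,0],4]]' >/dev/null
python3 -m jog '[[[3.2,0,1.27],[0,0,0],4],[[3.2,0,1.27],[0,0,0],4],[[3,0,1.2],[0,0,0],4],[[2,0,0.8],[0,0,0],4],[[0.8,0,0.3],[0,0,0],4],[[0,0,0],[0,0,0],4],[[0,0,0],[0,0,0],4],[[0,0,0],[0,0,0],4]]'>/dev/null
python3 -c "
from h import *
go(.379,.4175,.19,87.4)"
```

```text
t 33.2 pos [0.3702 0.4211 0.2191] jaw 86.5 F [-0.9 -0.6  0. ] open 0.466 q [ 0.63  0.18  1.63  0.01  1.36 -0.88]
 turn about tool y -0.015 tilt fix [-0.026 -0.    -0.014]
 shift cm now-axes [-0.26  2.89 -0.97]  after-turn axes [-0.28  2.89 -0.97] axes [[0.05, -0.03, -1.0], [1.0, -0.01, 0.05], [-0.01, -1.0, 0.03]]
```

```bash
python3 -m jog '[[[-0.3,1,-0.9],[-0.026,-0.015,-0.014],4],[[0,1.5,0],[0,0,0],4],[[0,1.5,0],[0,0,0],4],[[0,1,0],[0,0,0],4],[[0,0.5,0],[0,0,0],4],[[0,0,0],[0,0,0],4],[[0,0,0],[0,0,0],4],[[0,0,0],[0,0,0],4]]'>/dev/null
python3 -c "
from h import *
go(.379,.4175,.103,87.4)"
```

```text
t 33.87 pos [0.3848 0.4091 0.1628] jaw 86.7 F [0.3 0.6 0.3] open 0.468 q [ 0.61  0.22  1.71 -0.    1.21 -0.91]
 turn about tool y -0.012 tilt fix [ 0.003  0.    -0.   ]
 shift cm now-axes [0.81 5.98 0.64]  after-turn axes [0.82 5.98 0.64] axes [[0.05, 0.0, -1.0], [1.0, -0.0, 0.05], [-0.0, -1.0, -0.0]]
```

```bash
python3 -m jog '[[[0.8,0,0.6],[0,-0.012,0],4],[[0,0,0],[0,0,0],4],[[0,1,0],[0,0,0],4],[[0,1,0],[0,0,0],4],[[0,0.7,0],[0,0,0],4],[[0,0,0],[0,0,0],4],[[0,0,0],[0,0,0],4],[[0,0,0],[0,0,0],4]]'>/dev/null
python3 -c "
from h import *
go(.379,.4175,.103,87.4)"
```

```text
t 34.53 pos [0.3791 0.4195 0.1347] jaw 87.6 F [-0.3 -0.7 -0.1] open 0.467 q [ 0.63  0.26  1.72 -0.    1.16 -0.9 ]
 turn about tool y 0.003 tilt fix [0.005 0.    0.001]
 shift cm now-axes [-0.21  3.16  0.02]  after-turn axes [-0.21  3.16  0.02] axes [[0.05, 0.01, -1.0], [1.0, 0.0, 0.05], [0.0, -1.0, -0.01]]
```

```bash
python3 -m jog '[[[-0.2,1,0],[0,0,0],4],[[0,1,0],[0,0,0],4],[[0,0.7,0],[0,0,0],4],[[0,0.3,0],[0,0,0],4],[[0,0,0],[0,0,0],4],[[0,0,0],[0,0,0],4],[[0,0,0],[0,0,0],4]]'>/dev/null
python3 -c "
from h import *
go(.379,.4175,.103,87.4)"
```

```text
t 35.12 pos [0.3792 0.4168 0.1008] jaw 87.6 F [-0.  -0.1  0.7] open 0.467 q [ 0.62  0.31  1.74 -0.    1.09 -0.9 ]
 turn about tool y 0.003 tilt fix [0.005 0.    0.001]
 shift cm now-axes [ 0.07 -0.22  0.02]  after-turn axes [ 0.07 -0.22  0.02] axes [[0.05, 0.0, -1.0], [1.0, 0.0, 0.05], [0.0, -1.0, -0.0]]
```

```bash
python3 -m jog '[[[0,-0.2,0],[0,0,0],4],[[0,0,0],[0,0,0],0],[[0,0,0],[0,0,0],0],[[0,0,0],[0,0,0],0],[[0,0,0],[0,0,0],0],[[0,0,0],[0,0,0],0],[[0,0,0],[0,0,0],0],[[0,0,0],[0,0,0],0],[[0,0,0],[0,0,0],0]]' >/dev/null
python3 -c "
from h import *
go(.379,.4175,.103,87.4)"
python3 -m jog '[[[0,-1,0],[0,0,0],0],[[0,-2,0],[0,0,0],0],[[0,-2,0],[0,0,0],0],[[0,-2,0],[0,0,0],0],[[0,-2,0],[0,0,0],0],[[0,-2,0],[0,0,0],0],[[0,-2,0],[0,0,0],0],[[0,-2,0],[0,0,0],0],[[0,-1.5,0],[0,0,0],0],[[0,-1,0],[0,0,0],0],[[0,0,0],[0,0,0],0],[[0,0,0],[0,0,0],0]]' >/dev/null
python3 -c "
from h import *
go(.512,.12,.28,96.9)"
```

```text
t 35.87 pos [0.3794 0.4172 0.1039] jaw 87.6 F [-0.4 -0.6 -0.3] open 0.101 q [ 0.62  0.3   1.74 -0.    1.1  -0.9 ]
 turn about tool y 0.003 tilt fix [ 0.006 -0.     0.001]
 shift cm now-axes [0.03 0.09 0.04]  after-turn axes [0.03 0.09 0.04] axes [[0.05, 0.01, -1.0], [1.0, 0.0, 0.05], [0.0, -1.0, -0.01]]
t 36.87 pos [0.3769 0.4159 0.293 ] jaw 87.6 F [ 0.9  0.8 -2. ] open 0.105 q [ 0.62  0.1   1.57 -0.    1.46 -0.9 ]
 turn about tool y -0.163 tilt fix [ 0.005 -0.     0.001]
 shift cm now-axes [-29.     1.35 -14.75]  after-turn axes [-31.     1.32  -9.85] axes [[-0.12, 0.01, -0.99], [0.99, 0.0, -0.12], [0.0, -1.0, -0.01]]
```

```bash
python3 -m jog '[[[0,0,0],[0,-0.082,0],0],[[0,0,0],[0,-0.082,0],0],[[-1.5,0,-0.2],[0,0,0],0],[[-2.8,0,-0.48],[0,0,0],0],[[-2.8,0,-0.48],[0,0,0],0],[[-2.8,0,-0.48],[0,0,0],0],[[-2.8,0,-0.48],[0,0,0],0],[[-2.8,0,-0.48],[0,0,0],0],[[-2.8,0,-0.48],[0,0,0],0],[[-2.8,0,-0.48],[0,0,0],0],[[-1.5,0,-0.2],[0,0,0],0],[[0,0,0],[0,0,0],0]]' >/dev/null
python3 -m jog '[[[0,0,0],[0,0,0],0],[[0,0,0],[0,0,0],0]]' >/dev/null
python3 -c "
from h import *
go(.5506,-.18,.27,96.9)"
```

```text
t 38.03 pos [0.4372 0.1854 0.275 ] jaw 97.6 F [-0.8  0.4 -2.2] open 0.102 q [ 0.15 -0.07  1.78 -0.    1.45 -1.55]
 turn about tool y 0.012 tilt fix [-0.023 -0.    -0.005]
 shift cm now-axes [-37.72   0.54  -6.41]  after-turn axes [-37.64   0.53  -6.88] axes [[-0.12, -0.02, -0.99], [0.99, -0.01, -0.12], [-0.0, -1.0, 0.02]]
```

```bash
python3 -m jog '[[[-1.5,-0.5,-0.2],[-0.023,0.012,-0.005],0],[[-3,0,-0.55],[0,0,0],0],[[-3,0,-0.55],[0,0,0],0],[[-3,0,-0.55],[0,0,0],0],[[-3,0,-0.55],[0,0,0],0],[[-3,0,-0.55],[0,0,0],0],[[-3,0,-0.55],[0,0,0],0],[[-3,0,-0.55],[0,0,0],0],[[-3,0,-0.55],[0,0,0],0],[[-3,0,-0.55],[0,0,0],0],[[-3,0,-0.55],[0,0,0],0],[[-3,0,-0.5],[0,0,0],0]]' >/dev/null
python3 -m jog '[[[-1.5,0,-0.3],[0,0,0],0],[[0,0,0],[0,0,0],0],[[0,0,0],[0,0,0],0],[[0,0,0],[0,0,0],0]]' >/dev/null
python3 -c "
from h import *
go(.552,-.181,.25,96.9)"
```

```text
t 39.37 pos [ 0.553  -0.1559  0.2703] jaw 98.6 F [-0.7  0.4 -1.3] open 0.097 q [-0.48  0.16  1.55  0.01  1.44 -2.21]
 turn about tool y 0.03 tilt fix [-0.007 -0.     0.013]
 shift cm now-axes [-2.5   2.    0.46]  after-turn axes [-2.51  2.    0.39] axes [[-0.12, -0.01, -0.99], [0.99, 0.01, -0.12], [0.01, -1.0, 0.01]]
```

```bash
python3 -m jog '[[[-1.2,1,0.2],[-0.007,0.03,0.01],0],[[-1.1,1,0.1],[0,0,0],0],[[0,0,0],[0,0,0],0],[[0,0,0],[0,0,0],0],[[0,0,0],[0,0,0],0],[[0,0,0],[0,0,0],0]]' >/dev/null
python3 -c "
from h import *
go(.552,-.181,.145,96.9);hung(.1039)"
```

```text
t 39.87 pos [ 0.5529 -0.1713  0.2496] jaw 97.4 F [ 0.7  0.4 -1.8] open 0.107 q [-0.51  0.18  1.57  0.    1.39 -2.21]
 turn about tool y 0.009 tilt fix [-0.    -0.     0.006]
 shift cm now-axes [-1.01 10.46  0.22]  after-turn axes [-1.01 10.46  0.21] axes [[-0.12, -0.0, -0.99], [0.99, 0.01, -0.12], [0.01, -1.0, 0.0]]
tcp box 4.4 -67.6
bar 400 bx [-83.6 -77.7  85.1  92.3] by at ends [np.float64(-70.8), np.float64(-72.3)]
```

```bash
python3 -m jog '[[[-0.8,1,0.15],[0,0.005,0.006],0],[[0,1.5,0],[0,0,0],0],[[0,1.5,0],[0,0,0],0],[[0,1.5,0],[0,0,0],0],[[0,1.5,0],[0,0,0],0],[[0,1,0],[0,0,0],0],[[0,0.5,0],[0,0,0],0],[[0,0,0],[0,0,0],0],[[0,0,0],[0,0,0],0],[[0,0,0],[0,0,0],0]]' >/dev/null
python3 -c "
from h import *
go(.5523,-.180,.142,96.9)"
```

```text
t 40.75 pos [ 0.5541 -0.1829  0.1613] jaw 97.1 F [ 0.6  0.3 -1.5] open 0.102 q [-0.52  0.27  1.65 -0.    1.21 -2.22]
 turn about tool y 0.004 tilt fix [ 0.005 -0.    -0.006]
 shift cm now-axes [0.32 1.93 0.15]  after-turn axes [0.32 1.93 0.15] axes [[-0.12, 0.01, -0.99], [0.99, -0.01, -0.12], [-0.01, -1.0, -0.0]]
```

```bash
python3 -m jog '[[[0.2,0.8,0.25],[0,0,0],0],[[0,0.7,0],[0,0,0],0],[[0,0.3,0],[0,0,0],0],[[0,0,0],[0,0,0],0],[[0,0,0],[0,0,0],0]]' >/dev/null
python3 -c "
from h import *
go(.5523,-.180,.126,96.9)"
python3 -m jog '[[[0,0.4,0],[0,0,0],0],[[0,0.4,0],[0,0,0],0],[[0,0.4,0],[0,0,0],0],[[0,0.3,0],[0,0,0],0],[[0,0.2,0],[0,0,0],0],[[0,0,0],[0,0,0],0],[[0,0,0],[0,0,0],0]]' >/dev/null
python3 -c "
from h import *
go(.5384,-.0747,.125,96.9)
c=imaging.camera('side');cv2.imwrite('pics/s10.png',cv2.resize(c['frame'][140:260,220:360,::-1],None,fx=4,fy=4)[:600])"
```

```text
t 41.17 pos [ 0.5527 -0.1819  0.1441] jaw 97.2 F [ 0.4  0.8 -1.9] open 0.103 q [-0.52  0.28  1.67 -0.    1.18 -2.22]
 turn about tool y 0.005 tilt fix [ 0.008  0.    -0.009]
 shift cm now-axes [0.21 1.81 0.03]  after-turn axes [0.21 1.81 0.03] axes [[-0.12, 0.01, -0.99], [0.99, -0.01, -0.12], [-0.01, -1.0, -0.01]]
t 41.75 pos [ 0.5531 -0.1821  0.1254] jaw 97.2 F [ 0.6 -0.6 -1.2] open 0.103 q [-0.52  0.3   1.69 -0.    1.14 -2.22]
 turn about tool y 0.005 tilt fix [ 0.009 -0.    -0.01 ]
 shift cm now-axes [10.84 -0.06  0.12]  after-turn axes [10.84 -0.06  0.17] axes [[-0.12, 0.01, -0.99], [0.99, -0.01, -0.12], [-0.01, -1.0, -0.01]]
```

View pics/s10.png

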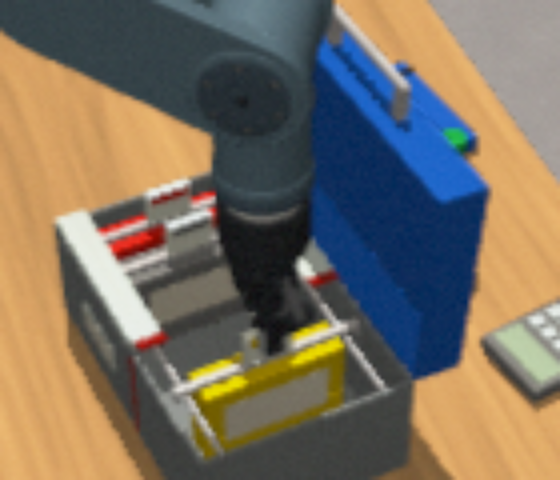

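Yellow is hooked on both rods, with red and grey filed beyond it. I'll slide it in, lower it and release.

```bash
python3 -m jog '[[[0.5,0,0.1],[0.009,0.005,-0.01],0],[[1,0,0],[0,0,0],0],[[1,0,0],[0,0,0],0],[[1,0,0],[0,0,0],0],[[0,0,0],[0,0,0],0],[[0,0,0],[0,0,0],0]]' >/dev/null
python3 -c "
from h import *
go(.5384,-.0747,.125,96.9)"
python3 -m jog '[[[0.6,0,0],[0,0,0],0],[[1.1,0,0],[0,0,0],0],[[1.2,0,0],[0,0,0],0],[[1.2,0,0],[0,0,0],0],[[1.2,0,0],[0,0,0],0],[[0.8,0,0],[0,0,0],0],[[0.3,0,0],[0,0,0],0],[[0,0,0],[0,0,0],0],[[0,0,0],[0,0,0],0]]' >/dev/null
python3 -c "
from h import *
go(.5384,-.0747,.123,96.9)"
```

```text
t 42.3 pos [ 0.5475 -0.1432  0.1261] jaw 96.9 F [ 0.1 -1.  -1. ] open 0.103 q [-0.47  0.28  1.72  0.    1.15 -2.16]
 turn about tool y -0.001 tilt fix [-0.    -0.     0.001]
 shift cm now-axes [6.91 0.12 0.08]  after-turn axes [6.91 0.12 0.08] axes [[-0.12, -0.0, -0.99], [0.99, 0.0, -0.12], [0.0, -1.0, 0.0]]
t 43.05 pos [ 0.5387 -0.0711  0.1265] jaw 97.0 F [ 0.1  0.3 -0.9] open 0.101 q [-0.35  0.23  1.78  0.    1.14 -2.04]
 turn about tool y 0.002 tilt fix [ 0.    -0.     0.001]
 shift cm now-axes [-0.36  0.35  0.08]  after-turn axes [-0.36  0.35  0.08] axes [[-0.12, -0.0, -0.99], [0.99, 0.0, -0.12], [0.0, -1.0, -0.0]]
```

```bash
python3 -m jog '[[[0,0.2,0],[0,0,0],0],[[0,0.15,0],[0,0,0],0],[[0,0,0],[0,0,0],0],[[0,0,0],[0,0,0],2],[[0,0,0],[0,0,0],2],[[0,0,0],[0,0,0],2],[[0,-1,0],[0,0,0],2],[[0,-2,0],[0,0,0],2],[[0,-2.5,0],[0,0,0],2],[[0,-2.5,0],[0,0,0],2],[[0,-2.5,0],[0,0,0],2],[[0,-2.5,0],[0,0,0],2]]' >/dev/null
python3 -m jog '[[[0,-2.5,0],[0,0.12,0],2.6],[[0,-2.5,0],[0,0.12,0],2.6],[[0,-2.5,0],[0,0.12,0],2.6],[[0,-2.5,0],[0,0.12,0],2.6],[[0,-2.5,0],[0,0.12,0],2.6],[[0,-2,0],[0,0.12,0],2.6],[[0,-1,0],[0,0.12,0],2.6],[[0,0,0],[0,0.12,0],2.6],[[0,0,0],[0,0.12,0],2.6],[[0,0,0],[0,0.12,0],2.6],[[0,0,0],[0,0.12,0],2.6],[[0,0,0],[0,0.12,0],2.6]]' >/dev/null
python3 -m jog '[[[0,0,0],[0,0.1,0],2.6],[[0,0,0],[0,0,0],2.6]]' >/dev/null
python3 - <<'E'
from h import *
go(.677,-.099,.42,6.1)
a=np.radians(6.9);ex=np.array([np.cos(a),np.sin(a)]);ey=np.array([-ex[1],ex[0]]);O=np.array([.5405,-.1047])
c=imaging.camera("side");f=c["frame"];P=cloud(c);hsv=cv2.cvtColor(f,cv2.COLOR_RGB2HSV)
bx=(P[...,:2]-O)@ex*1000;by=(P[...,:2]-O)@ey*1000;z=P[...,2]*1000
m=(abs(bx)<20)&(abs(by)<150)&(z>136)&(z<150)
h,e=np.histogram(by[m],np.arange(-20,150,6));print(list(zip(e.astype(int),h)))
m=(z>318)&(z<352)&(bx>105)&(bx<165)&(abs(by)<80)&(hsv[...,1]<80)
print("handle",m.sum(),"bx",np.percentile(bx[m],[5,50,95]),"z",np.percentile(z[m],[5,50,95]),"by",np.percentile(by[m],[2,98]))
cv2.imwrite('pics/s11.png',cv2.resize(f[60:280,140:380,::-1],None,fx=2.7,fy=2.7)[:600])
E
```

```text
t 45.22 pos [ 0.5357 -0.074   0.4448] jaw 4.8 F [ 0.1  1.  -0.2] open 0.302 q [-0.36 -0.    1.38 -0.    1.74 -0.44]
 turn about tool y -0.023 tilt fix [ 0.009 -0.     0.019]
 shift cm now-axes [13.82  2.77 -3.64]  after-turn axes [13.74  2.77 -3.96] axes [[0.99, 0.02, -0.11], [0.11, -0.01, 0.99], [0.02, -1.0, -0.01]]
[(np.int64(-20), np.int64(0)), (np.int64(-14), np.int64(0)), (np.int64(-8), np.int64(0)), (np.int64(-2), np.int64(0)), (np.int64(4), np.int64(0)), (np.int64(10), np.int64(0)), (np.int64(16), np.int64(3)), (np.int64(22), np.int64(21)), (np.int64(28), np.int64(14)), (np.int64(34), np.int64(4)), (np.int64(40), np.int64(0)), (np.int64(46), np.int64(0)), (np.int64(52), np.int64(0)), (np.int64(58), np.int64(0)), (np.int64(64), np.int64(15)), (np.int64(70), np.int64(17)), (np.int64(76), np.int64(10)), (np.int64(82), np.int64(0)), (np.int64(88), np.int64(0)), (np.int64(94), np.int64(0)), (np.int64(100), np.int64(0)), (np.int64(106), np.int64(1)), (np.int64(112), np.int64(23)), (np.int64(118), np.int64(14)), (np.int64(124), np.int64(4)), (np.int64(130), np.int64(0)), (np.int64(136), np.int64(0)), (np.int64(142), np.int64(0))]
handle 119 bx [131.92605853 135.6857579  139.87036874] z [322.62387681 343.18811695 347.07758002] by [-63.34280983  58.74551068]
```

View pics/s11.png

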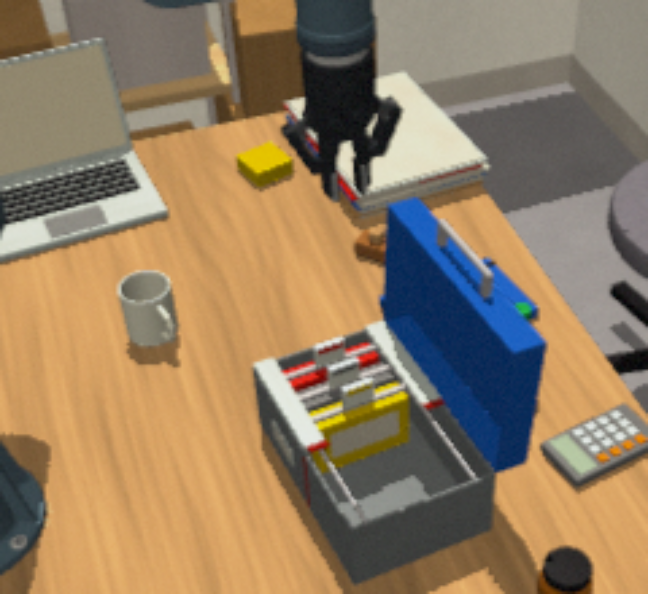

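All three pockets hang past the red mark, with tabs at y ≈ 27, 72 and 117 mm in the box frame. There is no green pocket. Next is the lid handle.

```bash
python3 -m jog '[[[1,0,-0.3],[0.009,-0.02,0.019],2.6],[[2,0,-0.6],[0,0,0],2.6],[[2.2,0,-0.7],[0,0,0],2.6],[[2.2,0,-0.7],[0,0,0],2.6],[[2.2,0,-0.6],[0,0,0],2.6],[[2,0,-0.6],[0,0,0],2.6],[[1.4,0,-0.4],[0,0,0],2.6],[[0,0,0],[0,0,0],2.6],[[0,0,0],[0,0,0],2.6],[[0,0,0],[0,0,0],2.6]]' >/dev/null
python3 -c "
from h import *
go(.677,-.098,.328,7)"
```

```text
t 46.1 pos [ 0.673  -0.0979  0.4498] jaw 8.3 F [ 0.4 -0.   0.7] open 0.306 q [-0.32  0.35  0.98 -0.    1.82 -0.46]
 turn about tool y 0.022 tilt fix [0.002 0.    0.002]
 shift cm now-axes [ 0.37 12.18 -0.04]  after-turn axes [ 0.37 12.18 -0.03] axes [[0.99, 0.0, -0.12], [0.12, -0.0, 0.99], [0.0, -1.0, -0.0]]
```

```bash
python3 -m jog '[[[0.4,1.5,0],[0,0.022,0],2.6],[[0,1.5,0],[0,0,0],2.6],[[0,1.5,0],[0,0,0],2.6],[[0,1,0],[0,0,0],2.6],[[0,0.7,0],[0,0,0],2.6],[[0,0,0],[0,0,0],2.6],[[0,0,0],[0,0,0],2.6],[[0,0,0],[0,0,0],2.6]]' >/dev/null
python3 -c "
from h import *
go(.677,-.098,.328,7)"
```

```text
t 46.77 pos [ 0.6727 -0.0965  0.392 ] jaw 7.4 F [0.2 0.4 0.6] open 0.31 q [-0.32  0.34  1.1  -0.    1.7  -0.44]
 turn about tool y 0.006 tilt fix [ 0.006 -0.     0.008]
 shift cm now-axes [ 0.35  6.4  -0.17]  after-turn axes [ 0.36  6.4  -0.17] axes [[0.99, 0.01, -0.12], [0.12, -0.0, 0.99], [0.01, -1.0, -0.01]]
```

```bash
python3 -m jog '[[[0.4,1,0],[0.006,0.005,0.008],2.6],[[0,1,0],[0,0,0],2.6],[[0,0.7,0],[0,0,0],2.6],[[0,0,0],[0,0,0],2.6],[[0,0,0],[0,0,0],2.6],[[0,0,0],[0,0,0],2.6]]' >/dev/null
python3 -c "
from h import *
go(.677,-.098,.328,7)"
```

```text
t 47.27 pos [ 0.6779 -0.0962  0.3639] jaw 7.1 F [-0.9 -0.1  0. ] open 0.306 q [-0.31  0.36  1.13  0.    1.66 -0.44]
 turn about tool y 0.001 tilt fix [0.    0.    0.002]
 shift cm now-axes [-0.12  3.59 -0.16]  after-turn axes [-0.12  3.59 -0.16] axes [[0.99, 0.0, -0.12], [0.12, 0.0, 0.99], [0.0, -1.0, -0.0]]
```

```bash
python3 -m jog '[[[-0.1,0.9,0],[0,0,0],2.6],[[0,0.9,0],[0,0,0],2.6],[[0,0.8,0],[0,0,0],2.6],[[0,0.5,0],[0,0,0],2.6],[[0,0.3,0],[0,0,0],2.6],[[0,0,0],[0,0,0],2.6],[[0,0,0],[0,0,0],2.6],[[0,0,0],[0,0,0],2.6]]' >/dev/null
python3 -c "
from h import *
go(.677,-.098,.328,7)
c=imaging.camera('side');cv2.imwrite('pics/s12.png',cv2.resize(c['frame'][90:230,230:370,::-1],None,fx=4,fy=4)[:600])"
```

```text
t 47.93 pos [ 0.6765 -0.0963  0.3257] jaw 7.1 F [ 0.7  0.  -0.3] open 0.304 q [-0.31  0.37  1.19  0.    1.59 -0.44]
 turn about tool y 0.001 tilt fix [-0.     0.     0.001]
 shift cm now-axes [ 0.02 -0.23 -0.17]  after-turn axes [ 0.02 -0.23 -0.17] axes [[0.99, 0.0, -0.12], [0.12, 0.0, 0.99], [0.0, -1.0, 0.0]]
```

View pics/s12.png

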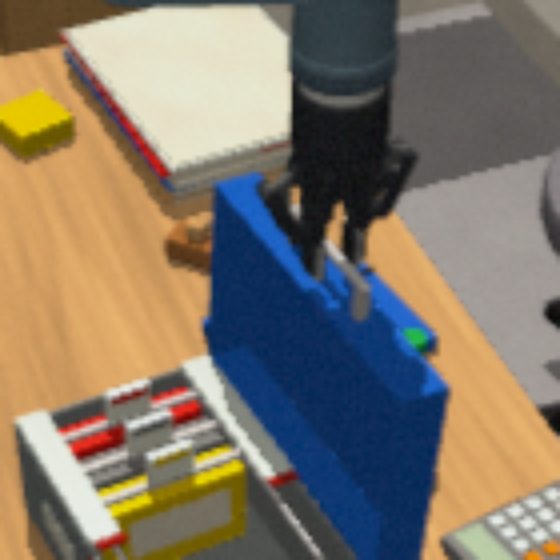

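The fingers straddle the bar between its posts. I'll close and begin the arc.

```bash
python3 -m jog '[[[0,0,0],[0,0,0],0],[[0,0,0],[0,0,0],0],[[0,0,0],[0,0,0],0],[[0,0,0],[0,0,0],0],[[0,0,0],[0,0,0],0],[[0,0,0],[0,0,0],0]]' >/dev/null
python3 -c "
from h import *
go(.677,-.098,.328,7)"
python3 -m jog '[[[-0.7,-0.05,0],[0,0,0],0],[[-1.1,-0.08,0],[0,0,0],0],[[-1.2,-0.03,0],[0,0,0],0],[[-1.2,0,0],[0,0,0],0],[[-1.2,0.1,0],[0,0,0],0],[[-1.2,0.15,0],[0,0,0],0],[[0,0,0],[0,0,0],0]]' >/dev/null
python3 -c "
from h import *
go(.677,-.098,.328,7)"
```

```text
t 48.48 pos [ 0.677  -0.0964  0.3266] jaw 7.1 F [-0.1  0.6 -1.3] open 0.087 q [-0.31  0.37  1.19  0.    1.59 -0.44]
 turn about tool y 0.001 tilt fix [ 0.    -0.     0.002]
 shift cm now-axes [-0.02 -0.14 -0.16]  after-turn axes [-0.02 -0.14 -0.16] axes [[0.99, 0.0, -0.12], [0.12, 0.0, 0.99], [0.0, -1.0, -0.0]]
t 49.07 pos [ 0.6108 -0.1044  0.328 ] jaw 7.1 F [ 2.   0.3 -5.6] open 0.089 q [-0.36  0.21  1.38  0.    1.54 -0.49]
 turn about tool y 0.002 tilt fix [ 0.003 -0.     0.014]
 shift cm now-axes [ 6.65  0.09 -0.19]  after-turn axes [ 6.65  0.09 -0.18] axes [[0.99, 0.01, -0.12], [0.12, -0.0, 0.99], [0.01, -1.0, -0.0]]
```

```bash
python3 -m jog '[[[-1.0,0.2,0],[0,0,0],0],[[-1.5,0.35,0],[0,0,0],0],[[-1.5,0.45,0],[0,0,0],0],[[-1.5,0.6,0],[0,0,0],0],[[-1.45,0.7,0],[0,0,0],0],[[-1.4,0.8,0],[0,0,0],0],[[-1.0,0.7,0],[0,0,0],0],[[0,0,0],[0,0,0],0]]' >/dev/null
python3 -c "
from h import *
go(.677,-.098,.3266,7)"
```

```text
t 49.73 pos [ 0.5201 -0.1154  0.2964] jaw 7.2 F [  7.2   0.1 -10.3] open 0.087 q [-0.45  0.01  1.66  0.01  1.44 -0.58]
 turn about tool y 0.003 tilt fix [0.007 0.    0.034]
 shift cm now-axes [15.87 -2.49 -0.25]  after-turn axes [15.87 -2.49 -0.2 ] axes [[0.99, 0.03, -0.12], [0.12, -0.0, 0.99], [0.03, -1.0, -0.01]]
```

```bash
python3 -m jog '[[[-1.0,0.7,0],[0,0,0.015],0],[[-1.3,1.0,0],[0,0,0.015],0],[[-1.2,1.05,0],[0,0,0],0],[[-1.15,1.15,0],[0,0,0],0],[[-1.05,1.25,0],[0,0,0],0],[[-0.95,1.3,0],[0,0,0],0],[[-0.6,0.9,0],[0,0,0],0],[[0,0,0],[0,0,0],0]]' >/dev/null
python3 -c "
from h import *
go(.677,-.098,.3266,7)"
```

```text
t 50.4 pos [ 0.4477 -0.1243  0.2228] jaw 7.2 F [ 2.7 -1.1 -2.5] open 0.091 q [-0.52 -0.07  1.89 -0.    1.32 -0.65]
 turn about tool y 0.004 tilt fix [ 0.008 -0.     0.004]
 shift cm now-axes [ 23.12 -10.29  -0.36]  after-turn axes [ 23.12 -10.29  -0.26] axes [[0.99, 0.0, -0.12], [0.12, -0.01, 0.99], [0.0, -1.0, -0.01]]
```

```bash
python3 -m jog '[[[-0.6,1,0],[0,0,0],0],[[-0.75,1.3,0],[0,0,0],0],[[-0.65,1.35,0],[0,0,0],0],[[-0.5,1.2,0],[0,0,0],0],[[-0.35,0.9,0],[0,0,0],0],[[-0.2,0.6,0],[0,0,0],0],[[0,0,0],[0,0,0],0]]' >/dev/null
python3 -c "
from h import *
go(.677,-.098,.3266,7)"
```

```text
t 50.98 pos [ 0.4204 -0.1276  0.1599] jaw 7.2 F [-2.   0.7 -0.7] open 0.087 q [-0.57 -0.06  2.01  0.    1.18 -0.69]
 turn about tool y 0.004 tilt fix [0.005 0.    0.007]
 shift cm now-axes [ 25.94 -16.49  -0.38]  after-turn axes [ 25.94 -16.49  -0.27] axes [[0.99, 0.01, -0.12], [0.12, -0.0, 0.99], [0.01, -1.0, -0.0]]
```

```bash
python3 -m jog '[[[-0.2,0.6,0],[0,0,0],0],[[-0.2,0.7,0],[0,0,0],0],[[-0.15,0.7,0],[0,0,0],0],[[-0.1,0.6,0],[0,0,0],0],[[-0.05,0.4,0],[0,0,0],0],[[0,0.2,0],[0,0,0],0],[[0,0,0],[0,0,0],0]]' >/dev/null
python3 -c "
from h import *
go(.4146,-.1317,.123,7)"
python3 -m jog '[[[0,0.2,0],[0,0,0],0],[[0,0.2,0],[0,0,0],0],[[0,0,0],[0,0,0],0],[[0,0,0],[0,0,0],0]]' >/dev/null
python3 -c "
from h import *
go(.4146,-.1317,.123,7)"
```

```text
t 51.57 pos [ 0.4141 -0.1284  0.1256] jaw 7.3 F [-0.2  1.7 -1.1] open 0.087 q [-0.58 -0.02  2.05  0.    1.1  -0.7 ]
 turn about tool y 0.005 tilt fix [ 0.004 -0.     0.007]
 shift cm now-axes [ 0.01  0.26 -0.33]  after-turn axes [ 0.01  0.26 -0.33] axes [[0.99, 0.01, -0.12], [0.12, -0.0, 0.99], [0.01, -1.0, -0.0]]
t 51.9 pos [ 0.4142 -0.1284  0.1262] jaw 7.3 F [-1.2  1.1 -1.8] open 0.089 q [-0.58 -0.02  2.05  0.    1.1  -0.7 ]
 turn about tool y 0.006 tilt fix [ 0.003 -0.     0.005]
 shift cm now-axes [-0.    0.32 -0.33]  after-turn axes [ 0.    0.32 -0.33] axes [[0.99, 0.01, -0.12], [0.12, -0.0, 0.99], [0.0, -1.0, -0.0]]
```

Run:
```python
from h import *
a=np.radians(6.9);ex=np.array([np.cos(a),np.sin(a)]);ey=np.array([-ex[1],ex[0]]);O=np.array([.5405,-.1047])
def lid(c):
    P=cloud(c);hsv=cv2.cvtColor(c["frame"],cv2.COLOR_RGB2HSV);bx=(P[...,:2]-O)@ex;by=(P[...,:2]-O)@ey
    m=(hsv[...,0]>105)&(hsv[...,0]<130)&(hsv[...,1]>150)&(P[...,2]>.145)&(P[...,2]<.2)&(abs(bx)<.09)&(abs(by)<.15)
    A=np.c_[bx[m],by[m],np.ones(m.sum())];s=np.linalg.lstsq(A,P[m][:,2],rcond=None)[0];print(m.sum(),"slope x,y, z mid",s.round(4))
lid(dict(np.load("side0.npz")));lid(imaging.camera("side"))
```

```text
3136 slope x,y, z mid [0.001  0.0004 0.1575]
2805 slope x,y, z mid [-0.0059  0.0008  0.158 ]
```

The lid is within about 0.4° of shut. I'll press slightly further and then release.

```bash
python3 -m jog '[[[0,0.4,0],[0,0,0],0],[[0,0.4,0],[0,0,0],0],[[0,0.4,0],[0,0,0],0],[[0,0,0],[0,0,0],0]]'
python3 -m jog '[[[0,0,0],[0,0,0],0.9],[[0,0,0],[0,0,0],1.2],[[0,0,0],[0,0,0],2],[[0,0,0],[0,0,0],2.6],[[0,0,0],[0,0,0],2.6],[[0,0,0],[0,0,0],2.6],[[0,-1,0],[0,0,0],2.6],[[0,-2,0],[0,0,0],2.6],[[0,-2,0],[0,0,0],2.6],[[0,-2,0],[0,0,0],2.6],[[0,-2,0],[0,0,0],2.6],[[0,-2,0],[0,0,0],2.6]]'
python3 -m jog '[[[0,-2,0],[0,0,0],2.6],[[-2,0,-1],[0,0,0],2.6],[[-2,0,-1],[0,0,0],2.6],[[0,0,0],[0,0,0],2.6],[[0,0,0],[0,0,0],2.6],[[0,0,0],[0,0,0],2.6]]'
python3 - <<'E'
from h import *
a=np.radians(6.9);ex=np.array([np.cos(a),np.sin(a)]);ey=np.array([-ex[1],ex[0]]);O=np.array([.5405,-.1047])
c=imaging.camera("side");P=cloud(c);hsv=cv2.cvtColor(c["frame"],cv2.COLOR_RGB2HSV);bx=(P[...,:2]-O)@ex;by=(P[...,:2]-O)@ey
m=(hsv[...,0]>105)&(hsv[...,0]<130)&(hsv[...,1]>150)&(P[...,2]>.145)&(P[...,2]<.2)&(abs(bx)<.09)&(abs(by)<.15)
A=np.c_[bx[m],by[m],np.ones(m.sum())];print(np.linalg.lstsq(A,P[m][:,2],rcond=None)[0].round(4))
cv2.imwrite('pics/s13.png',c['frame'][:,:,::-1]);go(.3,-.2,.3)
E
```

```text
time_s: 52.28
eef_pos: [0.414, -0.1286, 0.1257]
eef_rot: [-0.705, 0.706, 0.046, -0.046]
wrist_force: [0.2, 1.1, -3.7]
opening: 0.086
time_s: 53.28
eef_pos: [0.412, -0.1278, 0.2379]
eef_rot: [0.706, -0.705, -0.044, 0.048]
wrist_force: [0.3, -1.5, -0.0]
opening: 0.305
time_s: 53.78
eef_pos: [0.3771, -0.1555, 0.2699]
eef_rot: [-0.702, 0.709, 0.048, -0.044]
wrist_force: [0.2, 0.7, -0.9]
opening: 0.306
[0.0003 0.0003 0.1575]
t 53.83 pos [ 0.3772 -0.1553  0.2699] jaw 7.5 F [-0.4 -0.2 -0.2] open 0.305 q [-0.68 -0.26  1.95 -0.    1.44 -0.81]
 turn about tool y -0.0 tilt fix [ 0.009 -0.     0.005]
 shift cm now-axes [-8.23 -3.02 -3.44]  after-turn axes [-8.23 -3.02 -3.44] axes [[0.99, 0.01, -0.13], [0.13, -0.01, 0.99], [0.0, -1.0, -0.01]]
```

View pics/s13.png

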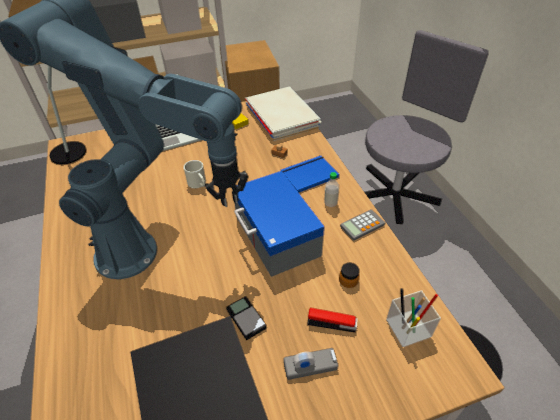

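The lid is shut and level, nothing else on the desk has moved, and no pockets are left outside.

```bash
python3 -c "
from bench import ctrl
print(ctrl.hand_in())"
```

```text
the job is handed in; nothing more can be done
None
```

I opened the lid to its stop and hung the three pockets that were there (red, grey and yellow; no green was present). Each was slid under the strips. I then lowered the lid in the grip until it was shut, let go and moved clear. The job was handed in at about 54 s.

**Pockets:** just before closing, the tabs measured about y = 117 mm (red), 72 mm (grey) and 27 mm (yellow) in the box frame. That puts every case wholly past the mark at -20 mm.

**Lid:** while still gripped it measured about 0.4° short of shut. After release it read level, with its top at the same height as at the start.

**Bystanders and forces:** the other things on the desk look unmoved in the last side view; I did not measure them one by one. Wrist-force readings between moves stayed under about 13 N.

**Disagreements:** the two cameras differed by about 5 mm, so I averaged them. Yellow was knocked about 4 cm during the run and was measured again before I picked it up.

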